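# Roll-test salvaged battery cells on the ramp

### The arm

A 6-joint arm with a two-finger parallel gripper is mounted at the origin on a cart in front of the work surface, level with it; the furniture and walls round the work are solid. World frame = base frame: x ahead of the robot, y to its left, z up, the work surface at z = 0. Lengths are in mm, angles in rad, forces in N, time in s.
With the tool pointing down it reaches from about 400 to 925 mm from the base axis. Payload 12.5 kg.
Tool frame: the origin (TCP) lies midway between the tips of the shut fingers; the grasp point (between the pads) lies 19 mm behind it; z points along the fingers, y is the direction in which the jaws open and shut (so a half turn about z gives the same grasp; the last joint's range is limited). The gripper opens to 95 mm and grips with 3 to 60 N. Pads are 20 mm wide; open, the fingers measure 119 mm over their backs; the gripper's body (75 mm by 180 mm) begins 59 mm behind the grasp point.
Start: joints at [1.053, 0.491, 1.559, -0, 1.092, -0.106], TCP at [250.148, 572.776, 214.661] pointing down, gripper open.
Joint ranges: [-3.1, 3.1], [-0.84, 2.19], [0.05, 2.79], [-1.13, 4.28], [0.06, 2.93], [-2.69, 2.69]. Speed limits (rad/s): [2.22, 2.22, 2.79, 3.14, 3.14, 3.14].

### API

Orientations are given as [roll, pitch, yaw] about the fixed x, y, z axes, in that order (R = Rz(yaw) Ry(pitch) Rx(roll)).
In Python, from cell import env, eyes, job_done, boxes_of, regions_of gives the robot as it stands.
- The arm moves only by the tool send_rows, never from a script. Its argument "plan" is text: rows parted by semicolons, each of 5 numbers parted by spaces: the shift along the tool's x, y, z in mm, then the turn about the tool's z in rad, then the finger opening in mm, from 0 to 95.1. In form: x y z roll gripper; .... A call has 1 to 8 rows; each row shifts and turns the pose as measured when the row begins, along the tool's axes as they then stand; what a row does not reach is not made up. A row lasts 1/10 s, in which the tool goes at most 50 mm and 8.59 degrees, less where a joint would pass 70% of its speed; a pose out of reach is approached as far as the arm can. A call with a gripper value outside its range is refused whole. The fingers move at their own pace and stop on an object; the grip force is fixed at half the most. Time passes only in rows, so rows that do not move let the fingers close. It gives the time, the measured TCP pose, the force and the opening at its end, in the units of the state.
- env.state(): the state, without advancing time (a new reading comes with each control period).
- eyes.read_camera(name): name is "side" or "top"; returns a dict with "image" (420x560x3 uint8, red, green, blue), "vertical_fov" (degrees; the focal length in pixels is half the picture's height over the tangent of half this angle, whatever the lens; pixels are square), "cx", "cy" (the principal point, pixels), "extrinsics" (4x4, takes a point from camera to world coordinates). Camera axes: x right, y up, looking along -z (the intrinsics and any distortion apply to the point x, -y, -z); pixel columns grow to the right and rows downward; lengths in mm; the calibration is good to about 2 mm. A picture is of the moment at which its call begins. There is no depth.
- job_done(): hands the job in, once; it reports no verdict.
Trained networks look in a picture, given as the dict that the camera call returned (one of the last four; its "shot" number tells which), for a name from the list of things; names that differ only in an ending like _2 or _b are one class to them, and where a whole thing is asked for, a point or a joint stands for the part that bears it (a point fixed in the world has none). Each returns a list of dicts, best first, with "confidence" (0 to 1); they miss things now and then, are a little off and sometimes report something else, mostly with a low value. They report only what shows in the picture. A call takes as long as a camera call. They do not tell look-alikes from the thing itself.
- boxes_of(target, picture): "bbox" ([left, top, width, height] in pixels, round what is visible of it).
- regions_of(target, picture): "pixels" (420x560 bool, what is visible of it) and "bbox" ([left, top, width, height] in pixels, round what is visible of it).
The state is a dict: "t": time; "joints": joint angles; "qvel": joint speeds; "tau": joint torques, N m; "eef_pos": TCP position; "tcp_rot": TCP orientation; "ft_force": force on the tool from outside, world axes, zero at the start; "moment": the same for the moment, N m; "opening": opening from 0.0 (shut) to 1.0 (fully open).
Only numpy, scipy, OpenCV 4.12 (cv2) and the standard library are available. Lean on these libraries where they do the work, as an engineer would, in place of code of your own. Each camera call takes 0.05 s, during which the arm holds its last target.

### The job

Roll-test the three salvaged battery cells: first push the sliding bolt at the foot of the ramp all the way across, until its tip is fully home in the keeper. Then push the cells along the level shelf and over its edge onto the slope without lifting them and let them go: the round ones must roll down and stay behind the shut bolt, while the flattened one stops on the slope, where you leave it untouched for a moment and then set it down (not dropped) in the empty black tray, so that it does not block the others. Leave the power pack, the round tin and the pump bottle alone.

Things in the scene. Friction and masses are not known exactly. Their poses are not given: they have to be found in the camera images.
- ramp: Fixed metal roll-test ramp, 92 mm wide, standing on the table. Origin on the table top under the edge between shelf and slope; z up, x across the ramp, +y downhill. Level shelf: y = -210 to 0 mm. Slope: y = 0 to 180 mm. Side rails along both: inner faces at x = -41 and +41, 5 mm thick, tops 12 mm above the deck, ending at y = 160 just before the bolt.
- ramp_edge (a point): Middle of the edge between shelf and slope, 65 mm above the table (as is the whole shelf), right over the ramp's origin. From here the slope falls 14 degrees towards ramp +y. A round cell let go beyond this edge rolls down to the bolt; the flattened one stays where it is left on the slope.
- ramp_kerb (a point): Middle of the top of the kerb, a 5 mm thick bar across the back of the shelf (ramp y = -210 to -205), top 73 mm above the table and 8 mm above the shelf. A finger can reach over it behind the last cell.
- keeper_mouth (a point): Centre of the hole in the keeper block into which the bolt's tip goes, at ramp x = 47, y = 170 mm, 37 mm above the table. The block reaches to x = 72, top 50 mm. Opposite, the bolt lies in an open guide channel, ramp x = -170 to -45, walls' top 42 mm above the table.
- bolt (a joint): Travel of the bolt, m: 0 drawn back (tip at ramp x = -40 mm), grows as it is pushed along ramp +x; its tip reaches the keeper at 0.087 and it stops, fully home, at 0.105. It starts between 0 and 0.03, and slides with about 4 N of friction, staying where left.
- bolt_knob (a point): Top centre of the bolt's upright knob, a post 13 mm thick that stands up from the 12 mm round steel bolt (bolt axis 43 mm below this point, bolt's upper side 37 mm below). Ramp x = -130 mm at bolt 0, -25 mm fully home; it has free passage over the guide channel, clear of the rails.
- cell_a: Round grey battery cell, 32 mm diameter, 70 mm long, 140 g. Origin at its centre; own x is its long axis, which lies across the ramp. Its y and z turn as it rolls. The three cells start on the shelf one behind another in random order, 67 mm apart centre to centre, the first 42 mm before the edge: a finger fits between them. They lie still until pushed.
- cell_b: Second round grey battery cell, the same as cell_a.
- cell_c: Flattened (crushed) grey battery cell, 70 mm long, oval with flat top and underside: 42 mm wide (own y), 26 mm high (own z), the flats 16 mm wide; 140 g. Origin at its centre; own x is its long axis, which lies across the ramp. It lies flat, does not roll, and can be gripped across its 42 mm width.
- reject_tray: Fixed empty black open tray for the rejected cell, 130 (x) by 120 (y) mm outside, walls 4 mm thick and 22 mm high, inner floor 4 mm above the table. Origin at the centre of its underside.
- power_pack: Grey moulded power pack 109 x 66 x 36 mm, a bystander. Origin at the centre of its underside.
- pin_tin: Round metal tin 68 mm wide, 25 mm high, a bystander. Origin at the centre of its underside.
- alcohol_bottle: Pump dispenser bottle 61 mm wide, 112 mm high, a bystander. Origin at the centre of its underside.
There are look-alikes about, which are no part of the job. Leave any purple or red look-alike of the cell_b alone.

How it is judged:
By the outcome, as a careful person would: the job done as asked, in the order asked, and still so for the second after the job is handed in, with the robot touching nothing.
It also fails if it takes over 72 s, if anything falls off the work surface, if the arm or the gripper's body presses on something with over 40 N, if the wrist force passes 120 N, or if a joint passes its speed limit or range.

## Working session

There is one attempt and no reset: what is moved stays moved. The work goes in short steps, Python scripts to look and compute and a tool call to move; the robot and the scene stay as the last step left them, time stands still between calls to the robot, and variables do not carry over. Pictures are saved under pics/ and viewed, and the job is handed in when it is done.

Besides the shell and the picture viewer there is one more tool, called after "Request:" by a JSON object that holds its "fn" and its "kwargs", one argument or row to a line. send_rows: Moves the arm, as the interface text tells. Its arguments: {"type":"object","properties":{"plan":{"type":"string"}},"required":["plan"]}

```bash
mkdir -p pics; ls; cat > h.py <<'E'
import numpy as np,cv2
from cell import env,eyes,job_done,boxes_of,regions_of
def save(p,n): cv2.imwrite('pics/'+n,cv2.cvtColor(p['image'],cv2.COLOR_RGB2BGR))
def K(p):
    f=p['image'].shape[0]/2/np.tan(np.radians(p['vertical_fov'])/2); return f
def dist(p): 
    for k in p:
        if 'dist' in k: return np.array(p[k],float)
def ray(p,u,v):
    f=K(p);T=np.array(p['extrinsics']);d=dist(p)
    M=np.array([[f,0,p['cx']],[0,f,p['cy']],[0,0,1.]])
    q=cv2.undistortPoints(np.array([[[u,v]]],float),M,d)[0,0]
    return T[:3,3],T[:3,:3]@np.array([q[0],-q[1],-1])
def at(p,u,v,z):
    o,d=ray(p,u,v); return o+d*(z-o[2])/d[2]
def proj(p,X):
    f=K(p);T=np.array(p['extrinsics']);d=dist(p)
    c=T[:3,:3].T@(np.array(X,float)-T[:3,3])
    M=np.array([[f,0,p['cx']],[0,f,p['cy']],[0,0,1.]])
    c=np.array([c[0],-c[1],-c[2]])
    return cv2.projectPoints(c.reshape(1,3),np.zeros(3),np.zeros(3),M,d)[0][0,0]
E
python3 - <<'E'
from h import *
print(env.state())
for n in ['side','top']:
    p=eyes.read_camera(n); save(p,n+'0.png')
    print(n,{k:v for k,v in p.items() if k!='image'})
    for t in ['ramp','bolt','bolt_knob','cell_a','cell_c','reject_tray','power_pack','pin_tin','alcohol_bottle']:
        print(t,[(list(map(int,b['bbox'])),round(float(b['confidence']),2)) for b in boxes_of(t,p)][:5])
E
```

```text
pics
{'t': 0.0, 'joints': array([ 1.05338050e+00,  4.91555471e-01,  1.55945975e+00,  8.11233625e-06,
        1.09170866e+00, -1.05615788e-01]), 'qvel': array([-3.48055595e-05,  1.60885338e-03, -9.64929004e-04, -1.62300275e-03,
       -1.43044579e-03, -4.60433420e-04]), 'tau': array([-4.45543856e-04, -6.12649298e+01, -2.58175564e+01,  6.92803343e-02,
        4.83349327e-02, -8.37391963e-05]), 'eef_pos': array([250.02359249, 572.5373831 , 214.06074635]), 'tcp_rot': array([-3.14046849e+00, -1.26407891e-04,  2.72978880e+00]), 'ft_force': array([-0.00740803,  0.73121262,  0.05101834]), 'moment': array([ 0.07737418, -0.04267054,  0.00490454]), 'opening': 1.0002214164974137}
side {'vertical_fov': 57.6111540584064, 'cx': 282.8327117553625, 'cy': 207.9837285357689, 'extrinsics': array([[ 9.98397017e-01,  1.02907534e-02, -5.56551594e-02,
         5.03068342e+02],
       [-5.50709687e-02,  4.03545072e-01, -9.13300916e-01,
        -7.79135710e+02],
       [ 1.30608108e-02,  9.14901894e-01,  4.03464918e-01,
         4.62958019e+02],
       [ 0.00000000e+00,  0.00000000e+00,  0.00000000e+00,
     
[... 1032 characters left out ...]
000e+00,
         1.00000000e+00]]), 'shot': 2}
ramp [([174, 194, 142, 82], 0.74)]
bolt [([174, 224, 13, 46], 0.71)]
bolt_knob [([172, 226, 16, 44], 0.66), ([174, 198, 145, 77], 0.54), ([263, 176, 19, 23], 0.29)]
cell_a [([389, 187, 25, 12], 0.81), ([258, 175, 24, 24], 0.69), ([148, 151, 22, 22], 0.68), ([275, 224, 16, 28], 0.64), ([249, 214, 22, 33], 0.57)]
cell_c [([389, 187, 25, 12], 0.81), ([258, 175, 24, 24], 0.69), ([148, 151, 22, 22], 0.68), ([275, 224, 16, 28], 0.64), ([249, 214, 22, 33], 0.57)]
reject_tray [([354, 228, 44, 50], 0.69), ([172, 198, 146, 77], 0.67), ([184, 157, 28, 36], 0.65)]
power_pack [([181, 155, 29, 37], 0.8)]
pin_tin [([261, 178, 20, 20], 0.72)]
alcohol_bottle []
```

```bash
python3 - <<'E'
import cv2
a=cv2.imread('pics/side0.png')[150:360,170:400];cv2.imwrite('pics/s0c.png',cv2.resize(a,None,fx=2.8,fy=2.8,interpolation=2))
a=cv2.imread('pics/top0.png')[135:295,140:420];cv2.imwrite('pics/t0c.png',cv2.resize(a,None,fx=2.8,fy=2.8,interpolation=2))
E
```

```text
(no output)
```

View pics/side0.png

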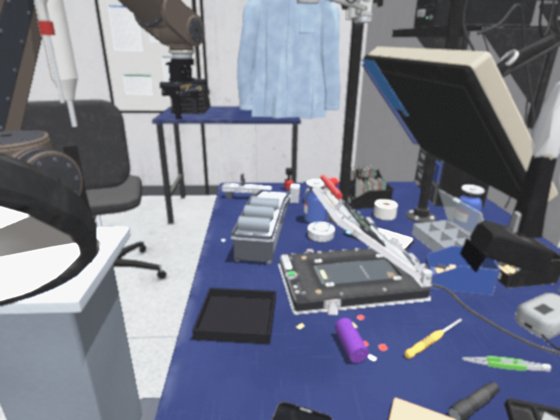

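View pics/top0.png

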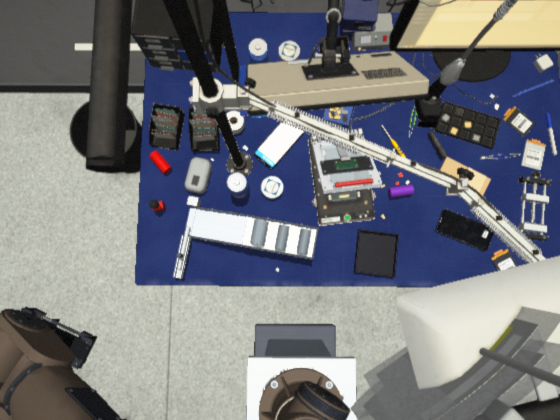

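```bash
sleep 1
```

```text
(no output)
```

View pics/t0c.png

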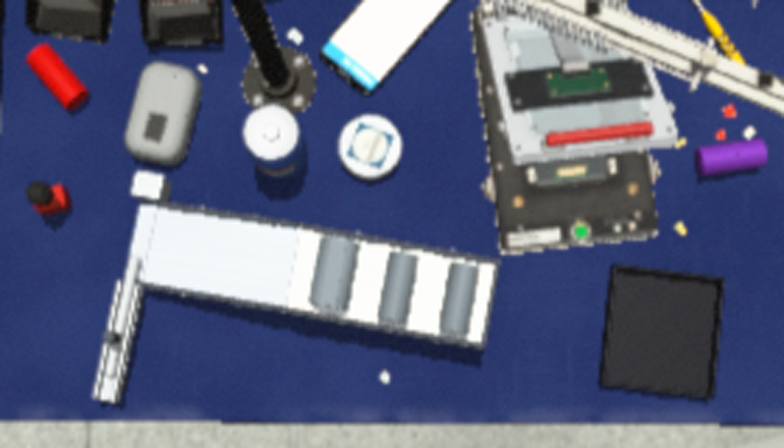

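View pics/s0c.png

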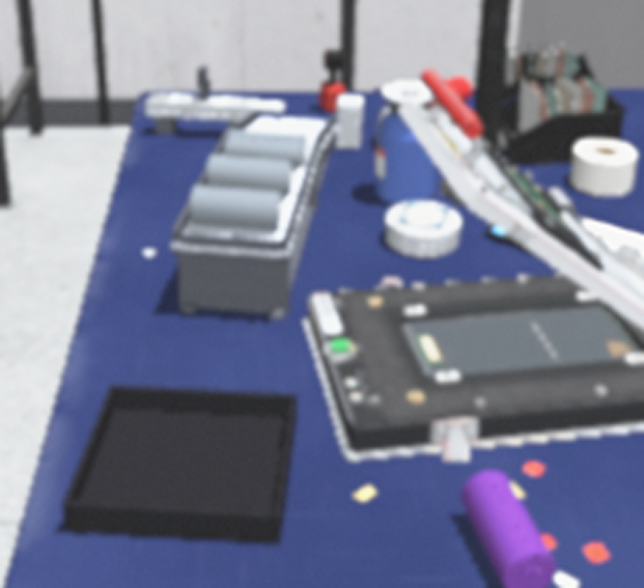

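```bash
python3 - <<'E'
import cv2
from h import *
im=cv2.imread('pics/top0.png')
a=im[190:290,165:325];cv2.imwrite('pics/t0d.png',cv2.resize(a,None,fx=5,fy=5,interpolation=cv2.INTER_CUBIC))
im=cv2.imread('pics/side0.png')
a=im[165:265,215:315];cv2.imwrite('pics/s0d.png',cv2.resize(a,None,fx=6,fy=6,interpolation=cv2.INTER_CUBIC))
E
```

```text
(no output)
```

View pics/t0d.png

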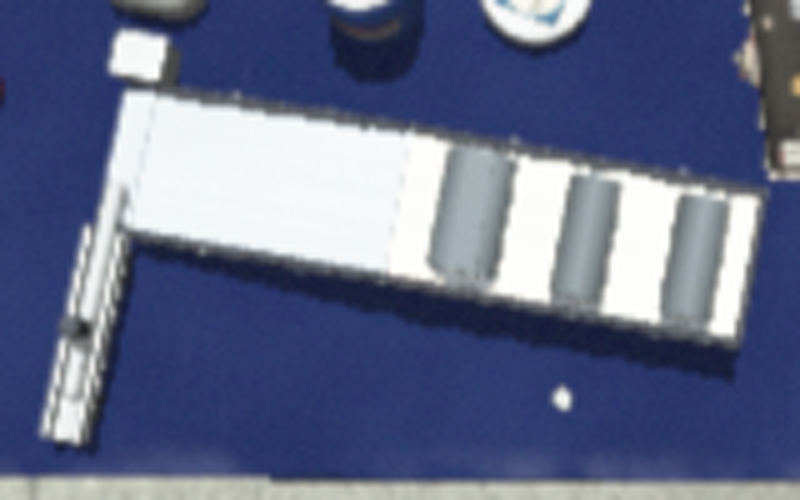

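View pics/s0d.png

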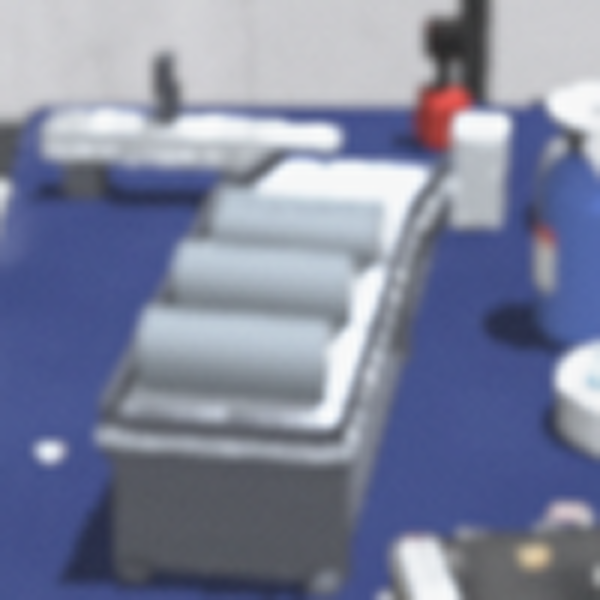

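```bash
cat >> h.py <<'E'
def shot(n):
    p=eyes.read_camera(n);return p
def R2W(q,X):
    x,y,a=q[:3];c,s=np.cos(a),np.sin(a);X=np.asarray(X,float)
    return np.array([x+c*X[0]-s*X[1],y+s*X[0]+c*X[1],X[2]])
E
python3 - <<'E'
from h import *
from scipy.optimize import least_squares
pt=shot('top');ps=shot('side')
import pickle;pickle.dump((pt,ps),open('p0.pkl','wb'))
T=lambda u,v:(165+u/5,190+v/5)
S=lambda u,v:(215+u/6,165+v/6)
obs=[(pt,T(409,139),(41,0,65)),(pt,T(387,273),(-41,0,65)),(pt,T(765,188),(46,-210,75)),(pt,T(742,345),(-46,-210,75)),
(pt,T(65,441),(-170,170,42)),(pt,T(140,55),(59.5,170,50)),
(ps,S(98,435),(-46,-210,75)),(ps,S(355,442),(46,-210,75)),(ps,S(480,118),(59.5,170,50)),(ps,S(42,122),(-170,160,42))]
knob=[(pt,T(77,325)),(ps,S(163,57))]
def res(q):
    r=[]
    for p,uv,X in obs: r+=list(proj(p,R2W(q,X))-uv)
    for p,uv in knob: r+=list(proj(p,R2W(q,(-130+q[3],170,80)))-uv)
    return np.array(r)
s=least_squares(res,[600,50,-.1,15],loss='soft_l1');q=s.x
print(q,np.degrees(q[2]));print(res(q).reshape(-1,2).round(1))
np.save('q.npy',q)
for n,p in(('t',pt),('s',ps)):
    k=5; im=cv2.resize(cv2.cvtColor(p['image'],cv2.COLOR_RGB2BGR),None,fx=k,fy=k,interpolation=cv2.INTER_CUBIC)
    def L(pts,c=(0,0,255)):
        P=[((proj(p,R2W(q,X))+.5)*k).astype(int) for X in pts]
        cv2.polylines(im,[np.array(P)],False,c,1)
    for sx in(-46,-41,41,46): L([(sx,-210,77),(sx,0,77),(sx,160,77-160*.2493)])
    L([(-46,-210,73),(46,-210,73)]);L([(-41,0,65),(41,0,65)],(0,160,0))
    for y0,w in((-42,21),(-109,16),(-176,16)):
        for d in(-w,w): L([(-35,y0+d,80),(35,y0+d,80)],(255,0,0))
    L([(-170,160,42),(-170,180,42),(-45,180,42),(-45,160,42),(-170,160,42)])
    L([(47,160,50),(72,160,50),(72,180,50),(47,180,50),(47,160,50)])
    L([(-130+q[3],170,80),(-130+q[3],170,43)],(0,255,0))
    im=im[950:1450,825:1600] if n=='t' else im[850:1320,1070:1600]
    cv2.imwrite('pics/fit_%s.png'%n,im)
E
```

```text
[ 5.17194723e+02  1.64623000e+02 -1.70163379e-01  2.68911567e+01] -9.749643460277
[[ 0.9 -1.4]
 [ 0.1 -0.5]
 [ 1.4 -0.7]
 [ 0.7 -0.5]
 [-0.4 -0.1]
 [-0.1  0. ]
 [-0.2 -4.2]
 [-1.2 -2.6]
 [-0.7  1.4]
 [-1.1  0.4]
 [-1.1 -0.1]
 [ 0.  -0.3]]
```

View pics/fit_t.png

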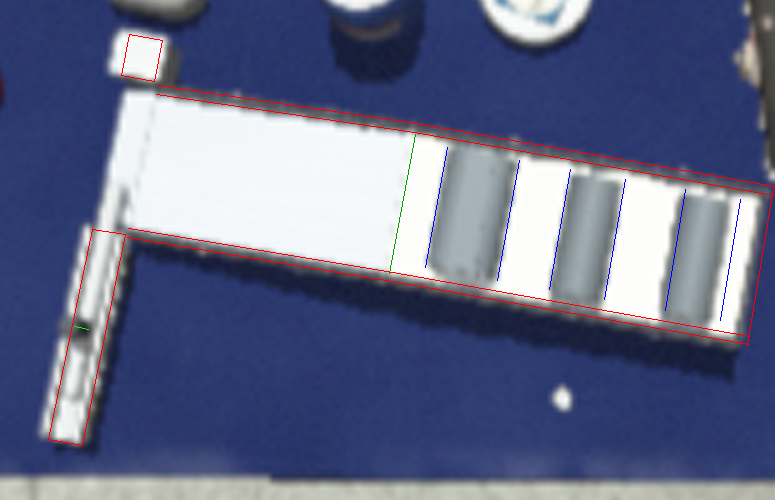

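View pics/fit_s.png

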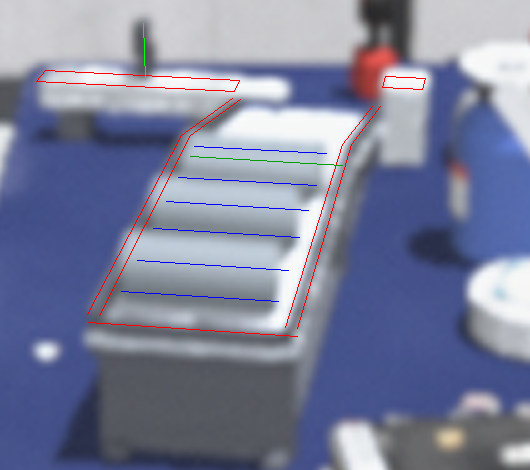

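```bash
cat > fit.py <<'E'
from h import *
from scipy.optimize import least_squares
import pickle
pt,ps=pickle.load(open('p0.pkl','rb'))
T=lambda u,v:(165+(u+.5)/5-.5,190+(v+.5)/5-.5)
S=lambda u,v:(215+(u+.5)/6-.5,165+(v+.5)/6-.5)
obs=[(pt,T(409,139),(41,0,65)),(pt,T(387,273),(-41,0,65)),(pt,T(765,188),(46,-210,75)),(pt,T(742,345),(-46,-210,75)),
(pt,T(65,441),(-170,170,42)),(pt,T(140,55),(59.5,170,50)),(pt,T(473,215),(0,-42,80)),(pt,T(587,240),(0,-109,83)),(pt,T(696,261),(0,-176,83))]
knob=[(pt,T(77,325)),(ps,S(163,57))]
def res(q):
    r=[]
    for p,uv,X in obs: r+=list(proj(p,R2W(q,X))-uv)
    for p,uv in knob[:1]: r+=list(proj(p,R2W(q,(-130+q[3],170,80)))-uv)
    return np.array(r)
s=least_squares(res,[600,50,-.1,15],loss='soft_l1');q=s.x
print(q,np.degrees(q[2]));print(res(q).reshape(-1,2).round(1))
np.save('q.npy',q)
print(proj(ps,R2W(q,(-130+q[3],170,80)))-knob[1][1])
# tray
for b,z in (([354,228,44,50],22),):
    print('tray',at(pt,376.3,253,15))
E
python3 fit.py; python3 - <<'E'
import cv2
im=cv2.imread('pics/top0.png')
a=im[215:290,340:415];cv2.imwrite('pics/t0e.png',cv2.resize(a,None,fx=6,fy=6,interpolation=cv2.INTER_CUBIC))
E
```

```text
[ 5.16189520e+02  1.66062394e+02 -1.74526904e-01  2.83214084e+01] -9.999655037401538
[[ 0.8 -0.6]
 [-0.1  0.3]
 [ 1.3  0.4]
 [ 0.5  0.5]
 [-0.7  0.3]
 [-0.1  0.5]
 [-0.7  0.1]
 [-0.5 -0.8]
 [ 0.8 -0.8]
 [-1.2 -0.2]]
[ 0.86326316 -0.02918768]
tray [ 455.46091138 -225.03265034   15.        ]
```

View pics/t0e.png

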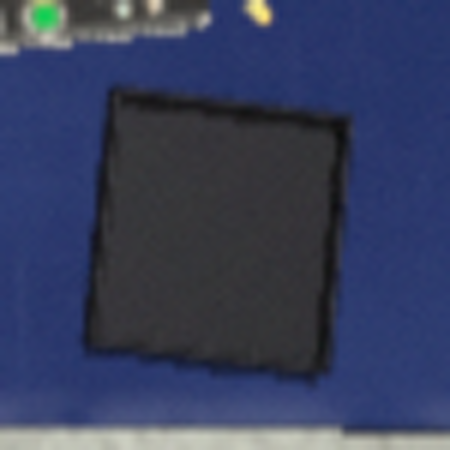

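```bash
python3 - <<'E'
from h import *
import pickle
pt,ps=pickle.load(open('p0.pkl','rb'));q=np.load('q.npy')
np.set_printoptions(precision=1,suppress=True)
print('pole',at(pt,240,165,0)); print('bottle',at(pt,236,183,112)); print('tray',at(pt,376.1,253.9,15))
def tri(a,b):
    o1,d1=ray(pt,*a);o2,d2=ray(ps,*b)
    s=np.linalg.lstsq(np.c_[d1,-d2],o2-o1,rcond=None)[0]
    return o1+s[0]*d1,o2+s[1]*d2
print('joint',tri((463,180),(425,275)))
print('knob',R2W(q,(-130+q[3],170,80)),tri((179.9,254.5),(241.7,174)))
for n,X in dict(pre=(-130+q[3]-45,170,80),end=(-25-6.5-12,170,80),gapCB=(0,-78,80),gapBA=(0,-142.5,80),back=(0,-205,80),c=(0,40,60)).items(): print(n,R2W(q,X))
E
```

```text
pole [726.8 189.2   0. ]
bottle [647.1 188.6 112. ]
tray [ 452.8 -224.4   15. ]
joint (array([ 638.4, -414.9,  209. ]), array([ 684.6, -428.4,  224.4]))
knob [445.6 351.1  80. ] (array([445.4, 347.7,  81.5]), array([443. , 347.5,  81.4]))
pre [401.3 358.9  80. ]
end [502.9 341.   80. ]
gapCB [502.6  89.2  80. ]
gapBA [491.4  25.7  80. ]
back [480.6 -35.8  80. ]
c [523.1 205.5  60. ]
```

Request:
{"fn": "send_rows", "kwargs": {
  "plan": "0 0 0 0.149 0; 0 0 0 0.149 0; 0 0 0 0.149 0; 0 0 0 0.149 0; 0 0 0 0.149 0; 0 0 0 0.149 0; 0 0 0 0.149 0; 0 0 0 0.149 0"
}}

```text
t: 1.9
eef_pos: [250.1, 572.8, 214.6]
tcp_rot: [-3.142, -0.0, 1.525]
ft_force: [-0.3, -0.4, -0.4]
opening: 0.388
```

```bash
cat >> h.py <<'E'
def ramp_pose(q=None):
    q=np.load('q.npy') if q is None else q
    s=env.state();P=s['eef_pos'];c,sn=np.cos(q[2]),np.sin(q[2]);d=P[:2]-q[:2]
    r=np.array([c*d[0]+sn*d[1],-sn*d[0]+c*d[1],P[2]])
    yaw=s['tcp_rot'][2]
    return s,r,yaw
def go(target,yaw_t=None,frame='ramp'):
    """print shift in present tool axes to target"""
    q=np.load('q.npy');s,r,yaw=ramp_pose(q)
    W=R2W(q,target) if frame=='ramp' else np.array(target,float)
    from scipy.spatial.transform import Rotation as Ro
    R=Ro.from_euler('xyz',s['tcp_rot']).as_matrix()
    print('t',s['t'],'ramp',r.round(1),'yaw',round(yaw,3),'rpy',s['tcp_rot'].round(3),'F',s['ft_force'].round(1),'open',round(s['opening'],3))
    print('shift in tool axes',(R.T@(W-s['eef_pos'])).round(1), 'tool x angle in ramp deg',np.degrees(np.arctan2(R[1,0],R[0,0])-q[2]).round(1))
E
python3 -c "
from h import *
go((-130+28-45,170,150))"
```

```text
t 1.9 ramp [-332.7  354.3  214.6] yaw 1.525 rpy [-3.142 -0.     1.525] F [-0.3 -0.4 -0.4] open 0.388
shift in tool axes [-206.6  160.5   64.6] tool x angle in ramp deg 97.4
```

Request:
{"fn": "send_rows", "kwargs": {
  "plan": "0 0 0 0.129 0; -35 35 0 0 0; -35 35 0 0 0; -35 35 0 0 0; -35 35 15 0 0; -25 25 20 0 0; -10 10 10 0 0; 0 0 0 0 0"
}}

```text
t: 2.7
eef_pos: [392.5, 364.8, 169.5]
tcp_rot: [3.14, -0.003, 1.385]
ft_force: [-1.5, 0.2, -0.6]
opening: 0.003
```

```bash
python3 -c "
from h import *
go((-130+28-35,170,56))
p=shot('top');save(p,'t1.png');p=shot('side');save(p,'s1.png')
a=cv2.imread('pics/t1.png')[185:295,150:270];b=cv2.imread('pics/s1.png')[130:230,200:320]
cv2.imwrite('pics/j1.png',np.hstack([cv2.resize(a,(400,367),interpolation=2),cv2.resize(b,(400,367),interpolation=2)]))"
```

```text
t 2.7 ramp [-156.3  174.2  169.5] yaw 1.385 rpy [ 3.140e+00 -3.000e-03  1.385e+00] F [-1.5  0.2 -0.6] open 0.003
shift in tool axes [ -4.4  19.1 113.5] tool x angle in ramp deg 89.4
```

View pics/j1.png

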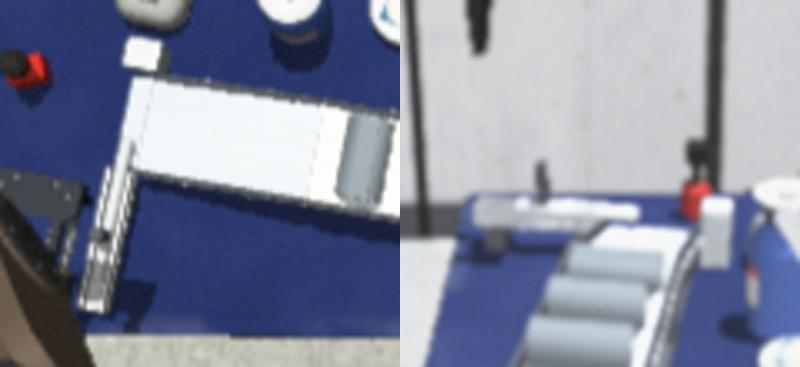

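```bash
python3 -c "
from h import *
P=env.state()['eef_pos']; print(P)
import pickle
pt,ps=pickle.load(open('p0.pkl','rb'));print(proj(ps,P),proj(pt,P))"
```

```text
[391.92496684 366.56481935 170.6352418 ]
[224.17611245 144.09276903] [164.31186777 273.51673767]
```

Request:
{"fn": "send_rows", "kwargs": {
  "plan": "-4 10 40 0 0; 0 0 40 0 0; 0 0 0 0 0"
}}

```text
t: 3.1
eef_pos: [401.6, 365.5, 92.1]
tcp_rot: [3.134, -0.01, 1.391]
ft_force: [-0.0, 0.2, -0.3]
opening: 0.006
```

```bash
python3 -c "
from h import *
go((-130+28-30,170,56))
p=shot('top');save(p,'t1.png');P=env.state()['eef_pos'];print(proj(p,P));p=shot('side');save(p,'s1.png');print(proj(p,P))
a=cv2.imread('pics/t1.png')[185:295,150:270];b=cv2.imread('pics/s1.png')[130:230,200:320]
cv2.imwrite('pics/j1.png',np.hstack([cv2.resize(a,(400,367),interpolation=2),cv2.resize(b,(400,367),interpolation=2)]))"
```

```text
t 3.1 ramp [-147.5  176.6   92.1] yaw 1.391 rpy [ 3.134 -0.01   1.391] F [-0.   0.2 -0.3] open 0.006
shift in tool axes [-6.8 15.2 36.2] tool x angle in ramp deg 89.7
[171.70719552 269.61339375]
[228.79186745 168.17239957]
```

View pics/j1.png

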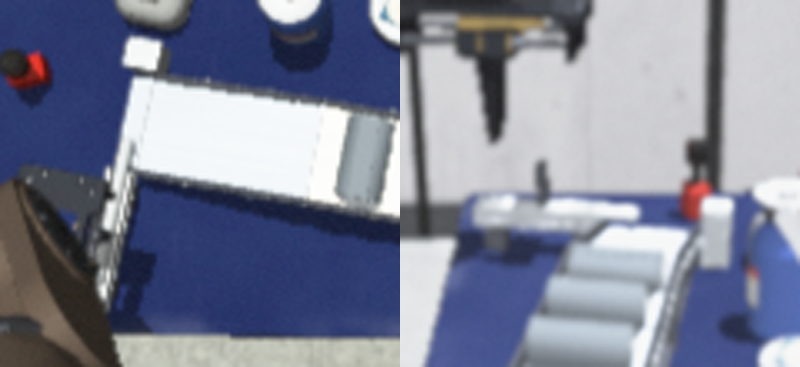

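Request:
{"fn": "send_rows", "kwargs": {
  "plan": "-8 0 18 0 0; 0 0 18 0 0; 0 0 0 0 0; 0 8 0 0 0; 0 5 0 0 0; 0 5 0 0 0"
}}

```text
t: 3.8
eef_pos: [423.8, 361.7, 71.4]
tcp_rot: [3.118, -0.026, 1.397]
ft_force: [-0.9, -0.2, -0.4]
opening: 0.007
```

```bash
cat > look.sh <<'E'
python3 -c "
import sys
from h import *
go(eval('$2'))
p=shot('top');save(p,'t$1.png');P=env.state()['eef_pos'];print(proj(p,P));p=shot('side');save(p,'s$1.png');print(proj(p,P))
a=cv2.imread('pics/t$1.png')[185:295,150:330];b=cv2.imread('pics/s$1.png')[150:270,200:320]
cv2.imwrite('pics/j$1.png',np.vstack([cv2.resize(a,(576,352),interpolation=2)])); cv2.imwrite('pics/k$1.png',cv2.resize(b,(480,480),interpolation=2))"
E
bash look.sh 2 "(-130+28-19,168,56)"
```

```text
t 3.8 ramp [-124.9  176.6   71.4] yaw 1.397 rpy [ 3.118 -0.026  1.397] F [-0.9 -0.2 -0.4] open 0.007
shift in tool axes [-9.   3.6 15.3] tool x angle in ramp deg 90.0
[175.56114815 261.84570537]
[236.14239489 175.59234927]
```

View pics/k2.png

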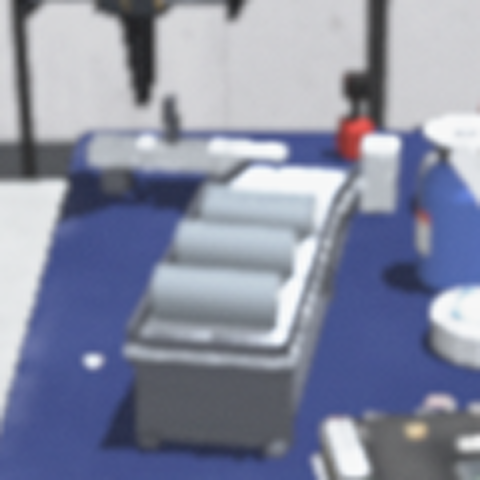

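```bash
python3 -c "
from h import *
s=env.state();print(s['joints'].round(3),s['tau'].round(1),s['moment'].round(2),s['qvel'].round(2),s['eef_pos'])"
```

```text
[0.586 0.574 1.887 0.004 0.646 0.758] [ -0.2 -58.  -17.4   0.1  -0.   -0.1] [-0.1   0.07  0.  ] [ 0.01  0.01  0.03  0.   -0.01  0.01] [424.05666651 361.5133683   70.99843053]
```

Request:
{"fn": "send_rows", "kwargs": {
  "plan": "-9 0 15 0 0; 0 0 0 0 0"
}}

```text
t: 4.1
eef_pos: [423.4, 352.9, 56.3]
tcp_rot: [3.117, -0.026, 1.395]
ft_force: [-0.7, 1.0, 0.0]
opening: 0.006
```

```bash
python3 -c "
from h import *
go((-102-19,168,56))"
```

```text
t 4.1 ramp [-123.9  167.9   56.3] yaw 1.395 rpy [ 3.117 -0.026  1.395] F [-0.7  1.   0. ] open 0.006
shift in tool axes [0.1 2.9 0.4] tool x angle in ramp deg 89.9
```

Request:
{"fn": "send_rows", "kwargs": {
  "plan": "0 10 0 0 0; 0 15 0 0 0; 0 15 0 0 0; 0 15 0 0 0; 0 15 0 0 0; 0 0 0 0 0"
}}

```text
t: 4.7
eef_pos: [492.2, 340.4, 58.2]
tcp_rot: [3.129, -0.021, 1.396]
ft_force: [-0.7, -0.6, 0.1]
opening: 0.006
```

```bash
bash look.sh 3 "(-43.5,168,56)"
```

```text
t 4.7 ramp [-53.9 167.5  58.2] yaw 1.396 rpy [ 3.129 -0.021  1.396] F [-0.7 -0.6  0.1] open 0.006
shift in tool axes [ 0.5 10.4  2.3] tool x angle in ramp deg 90.0
[184.77349784 238.89159308]
[257.56709364 181.75513504]
```

View pics/k3.png

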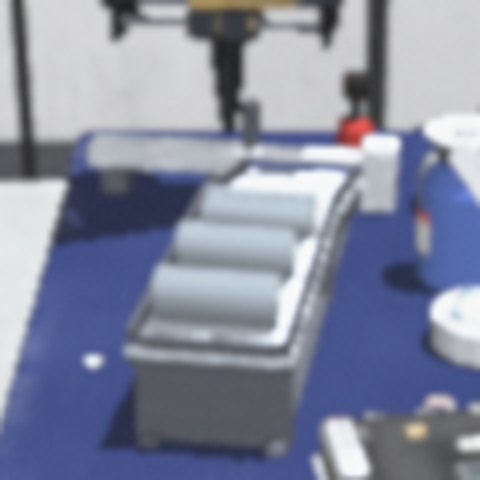

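Request:
{"fn": "send_rows", "kwargs": {
  "plan": "0 5 0 0 0; 0 5 0 0 0; 0 5 0 0 0"
}}

```text
t: 5.1
eef_pos: [504.1, 338.2, 58.6]
tcp_rot: [3.131, -0.019, 1.398]
ft_force: [-4.5, 1.5, -1.6]
opening: 0.007
```

Request:
{"fn": "send_rows", "kwargs": {
  "plan": "0 4 0 0 0; 0 4 0 0 0"
}}

```text
t: 5.3
eef_pos: [509.8, 336.9, 58.2]
tcp_rot: [3.137, -0.017, 1.398]
ft_force: [-29.0, 12.7, 10.4]
opening: 0.005
```

Request:
{"fn": "send_rows", "kwargs": {
  "plan": "0 3 0 0 0; 0 0 0 0 0; 0 -12 0 0 0; 0 -12 0 0 0; 0 0 -40 0 0; 0 0 -40 0 0;0 0 0 0 0"
}}

```text
t: 6.0
eef_pos: [483.8, 340.8, 141.1]
tcp_rot: [3.141, -0.017, 1.398]
ft_force: [0.3, -0.9, -0.3]
opening: 0.008
```

```bash
bash look.sh 4 "(0,-80,140)"
```

```text
t 6.0 ramp [-62.2 166.5 141.1] yaw 1.398 rpy [ 3.141 -0.017  1.398] F [ 0.3 -0.9 -0.3] open 0.008
shift in tool axes [-246.6   61.8   -2.9] tool x angle in ramp deg 90.1
[178.28706039 239.83597288]
[254.36129406 156.55186179]
```

View pics/k4.png

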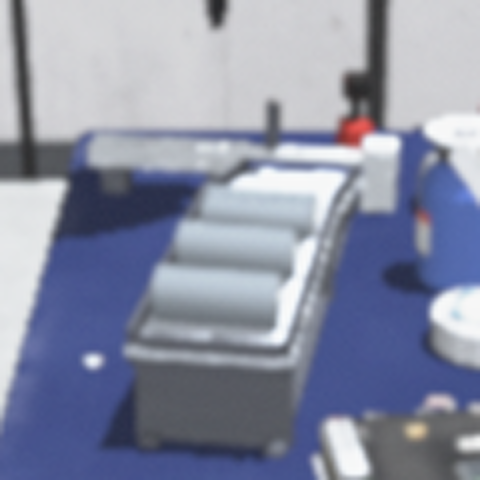

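View pics/j4.png

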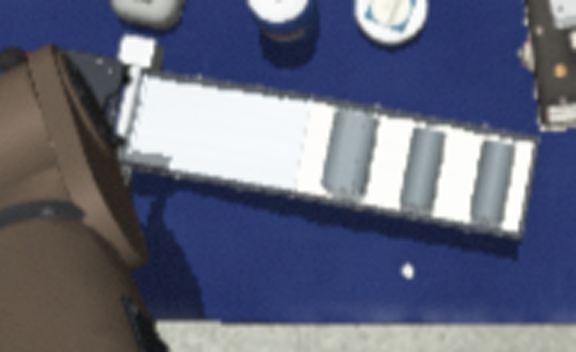

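```bash
python3 -c "
from h import *
import pickle
pt,ps=pickle.load(open('p0.pkl','rb'));q=np.load('q.npy')
for x in (-43,-35,-25): print(x,proj(ps,R2W(q,(x,170,80))))"
```

```text
-43 [261.29944974 175.01937752]
-35 [263.8620302  175.15174719]
-25 [267.07034551 175.31747218]
```

Request:
{"fn": "send_rows", "kwargs": {
  "plan": "-48 12 0 0 0; -48 12 0 0 0; -48 12 0 0 0; -48 12 0 0 0; -40 12 0 0 0; -10 2 0 0 0; 0 0 0 0 0"
}}

```text
t: 6.8
eef_pos: [498.7, 84.2, 125.8]
tcp_rot: [-3.131, -0.011, 1.401]
ft_force: [0.1, 0.2, 0.1]
opening: 0.006
```

```bash
bash look.sh 5 "(0,-78,110)"
```

```text
t 6.8 ramp [ -3.  -83.7 125.8] yaw 1.401 rpy [-3.131 -0.011  1.401] F [0.1 0.2 0.1] open 0.006
shift in tool axes [ 5.5  3.2 15.9] tool x angle in ramp deg 90.3
[272.00956777 235.0083353 ]
[259.54271639 191.38186569]
```

View pics/k5.png

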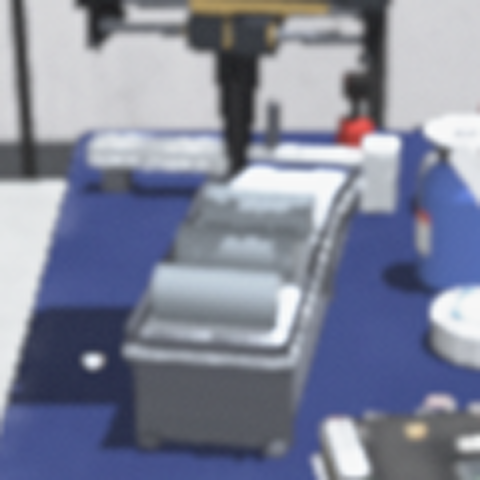

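View pics/j5.png

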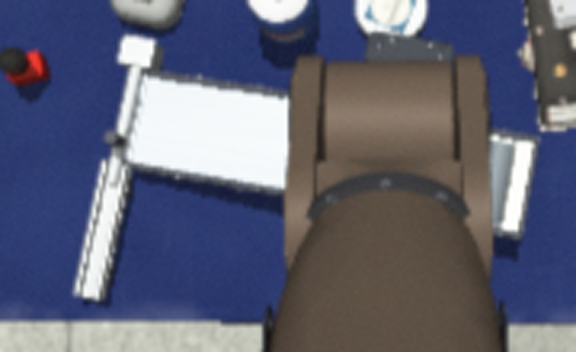

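Request:
{"fn": "send_rows", "kwargs": {
  "plan": "5 3 10 0 0; 0 0 0 0 0"
}}

```text
t: 7.1
eef_pos: [502.5, 93.1, 115.0]
tcp_rot: [-3.132, -0.011, 1.406]
ft_force: [-0.1, -1.1, 0.5]
opening: 0.009
```

```bash
python3 -c "
from h import *
go((0,-79,72))"
```

```text
t 7.1 ramp [ -0.8 -74.3 115. ] yaw 1.406 rpy [-3.132 -0.011  1.406] F [-0.1 -1.1  0.5] open 0.009
shift in tool axes [-5.2  1.2 42.9] tool x angle in ramp deg 90.5
```

Request:
{"fn": "send_rows", "kwargs": {
  "plan": "-5 0 5 0 0; 0 0 0 0 0; 0 0 0 0 0"
}}

```text
t: 7.4
eef_pos: [501.1, 90.1, 108.7]
tcp_rot: [-3.131, -0.011, 1.409]
ft_force: [-0.0, -0.2, -0.5]
opening: 0.005
```

```bash
python3 -c "
from h import *
go((0,-79,72))"
```

```text
t 7.4 ramp [ -1.7 -77.5 108.7] yaw 1.409 rpy [-3.131 -0.011  1.409] F [-0.  -0.2 -0.5] open 0.005
shift in tool axes [-2.   2.  36.7] tool x angle in ramp deg 90.8
```

Request:
{"fn": "send_rows", "kwargs": {
  "plan": "-2 2 8 -0.013 0; 0 0 0 0 0; 0 0 8 0 0; 0 0 0 0 0"
}}

```text
t: 7.8
eef_pos: [502.8, 87.8, 91.5]
tcp_rot: [-3.131, -0.011, 1.424]
ft_force: [0.0, -0.5, 0.2]
opening: 0.002
```

```bash
python3 -c "
from h import *
go((0,-79,72))
p=shot('side');save(p,'s6.png');cv2.imwrite('pics/k6.png',cv2.resize(cv2.imread('pics/s6.png')[150:230,220:320],(800,640),interpolation=2)[:600])
"
```

```text
t 7.8 ramp [  0.4 -79.4  91.5] yaw 1.424 rpy [-3.131 -0.011  1.424] F [ 0.  -0.5  0.2] open 0.002
shift in tool axes [ 0.2 -0.2 19.5] tool x angle in ramp deg 91.6
```

View pics/k6.png

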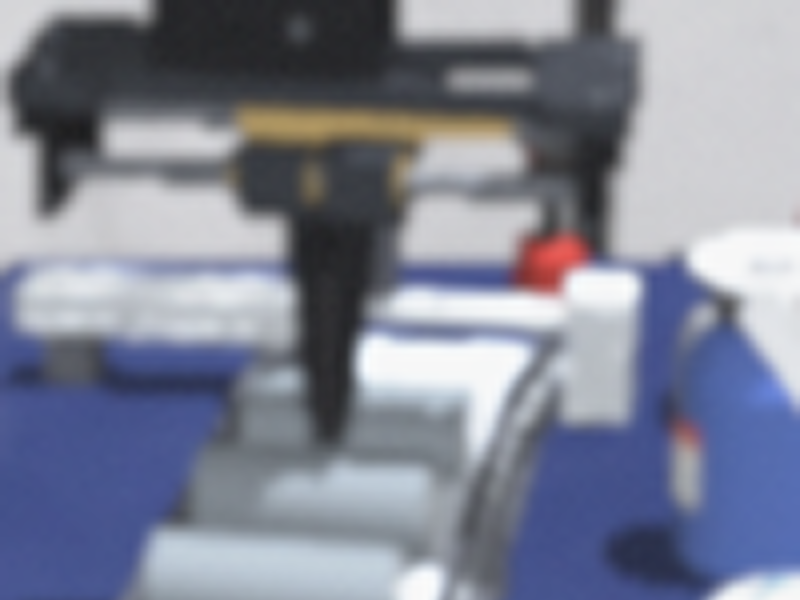

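Request:
{"fn": "send_rows", "kwargs": {
  "plan": "0 0 8 0.02 0; 0 0 0 0 0; 0 0 8 0 0; 0 0 0 0 0"
}}

```text
t: 8.25
eef_pos: [503.0, 88.0, 74.7]
tcp_rot: [-3.132, -0.011, 1.402]
ft_force: [0.9, 1.4, -0.4]
opening: 0.001
```

```bash
python3 -c "
from h import *
go((0,5,72))
p=shot('side');save(p,'s7.png');cv2.imwrite('pics/k7.png',cv2.resize(cv2.imread('pics/s7.png')[150:230,220:320],(800,640),interpolation=2)[:600])
"
```

```text
t 8.25 ramp [  0.6 -79.2  74.7] yaw 1.402 rpy [-3.132 -0.011  1.402] F [ 0.9  1.4 -0.4] open 0.001
shift in tool axes [84.1 -0.1  3.7] tool x angle in ramp deg 90.3
```

View pics/k7.png

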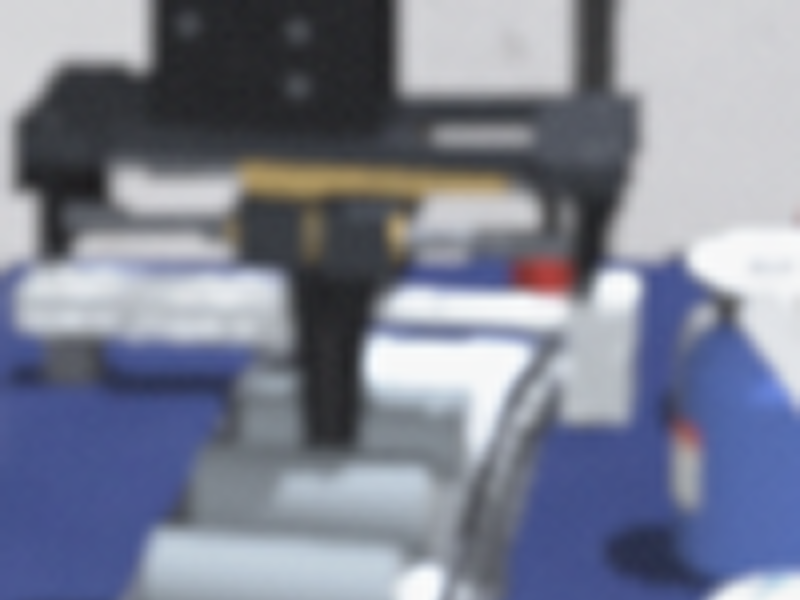

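Request:
{"fn": "send_rows", "kwargs": {
  "plan": "8 0 2 0 0; 8 0 0 0 0; 8 0 0 0 0; 8 0 0 0 0; 8 0 0 0 0; 8 0 0 0 0; 8 0 0 0 0"
}}

```text
t: 9.0
eef_pos: [513.6, 147.9, 74.2]
tcp_rot: [-3.133, -0.011, 1.402]
ft_force: [-0.0, 0.0, 0.8]
opening: 0.001
```

```bash
bash look.sh 8 "(0,6,71)"
```

```text
t 9.0 ramp [  0.6 -18.3  74.2] yaw 1.402 rpy [-3.133 -0.011  1.402] F [-0.   0.   0.8] open 0.001
shift in tool axes [24.2 -0.5  3.5] tool x angle in ramp deg 90.3
[250.28749988 231.09077446]
[265.5877385  200.76706556]
```

View pics/k8.png

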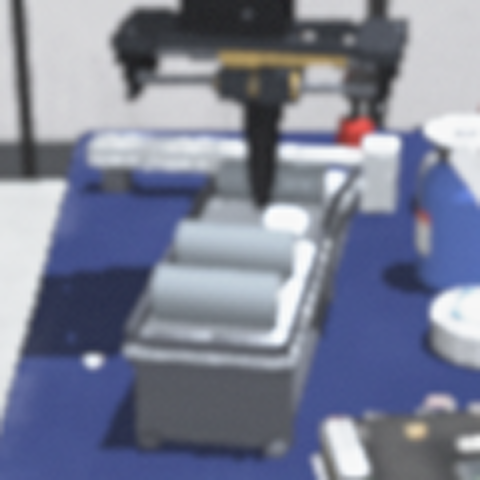

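View pics/j8.png

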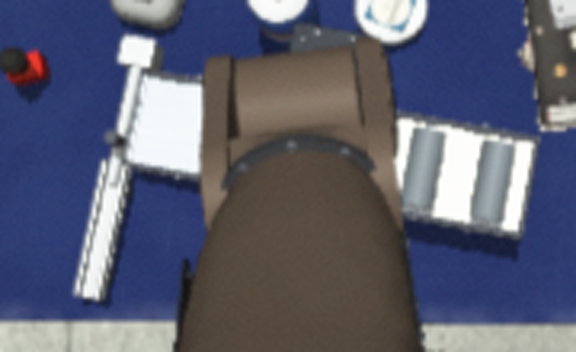

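Request:
{"fn": "send_rows", "kwargs": {
  "plan": "8 0 2 0 0; 8 0 1 0 0; 8 0 1 0 0; 8 0 0 0 0; 0 0 0 0 0"
}}

```text
t: 9.6
eef_pos: [519.5, 182.4, 70.1]
tcp_rot: [-3.133, -0.011, 1.402]
ft_force: [-0.1, 0.5, 0.6]
opening: 0.005
```

```bash
bash look.sh 9 "(0,6,71)"
```

```text
t 9.6 ramp [ 0.4 16.6 70.1] yaw 1.402 rpy [-3.133 -0.011  1.402] F [-0.1  0.5  0.6] open 0.005
shift in tool axes [-10.6  -0.5  -1. ] tool x angle in ramp deg 90.3
[238.94431822 229.29854455]
[267.42443933 197.4722182 ]
```

View pics/k9.png

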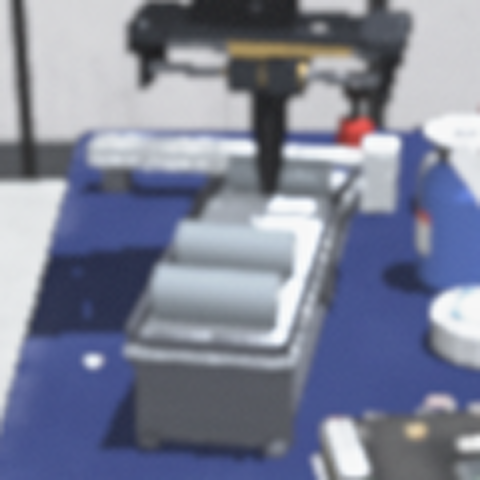

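Request:
{"fn": "send_rows", "kwargs": {
  "plan": "-12 0 0 0 0; 0 0 -30 0 0; 0 0 -40 -0.149 95; 0 0 0 -0.149 95; 0 0 0 -0.149 95; 0 0 0 -0.149 95; 0 0 0 -0.149 95; 0 0 0 -0.149 95"
}}

```text
t: 10.5
eef_pos: [516.0, 160.8, 142.9]
tcp_rot: [3.14, -0.014, 2.306]
ft_force: [-0.3, 0.3, 0.5]
opening: 0.453
```

Request:
{"fn": "send_rows", "kwargs": {
  "plan": "0 0 0 -0.149 95; 0 0 0 -0.149 95; 0 0 0 -0.149 95; 0 0 0 -0.149 95; 0 0 0 -0.08 95;0 0 0 0 95"
}}

```text
t: 11.1
eef_pos: [514.6, 154.1, 142.9]
tcp_rot: [3.132, -0.01, 2.991]
ft_force: [-1.0, 0.6, 0.2]
opening: 0.955
```

```bash
bash look.sh 10 "(0,46,150)"; python3 -c "
from h import *
print(env.state()['joints'].round(2))
cv2.imwrite('pics/m10.png',cv2.resize(cv2.imread('pics/s10.png')[160:240,220:320],(800,640),interpolation=2)[:600])"
```

```text
t 11.1 ramp [  0.5 -12.1 142.9] yaw 2.991 rpy [ 3.132 -0.01   2.991] F [-1.   0.6  0.2] open 0.955
shift in tool axes [-0.9 58.1 -6.5] tool x angle in ramp deg 181.4
[246.56645992 228.54157916]
[265.68244364 175.36524205]
[ 0.16  0.46  1.85  0.02  0.84 -1.27]
```

View pics/m10.png

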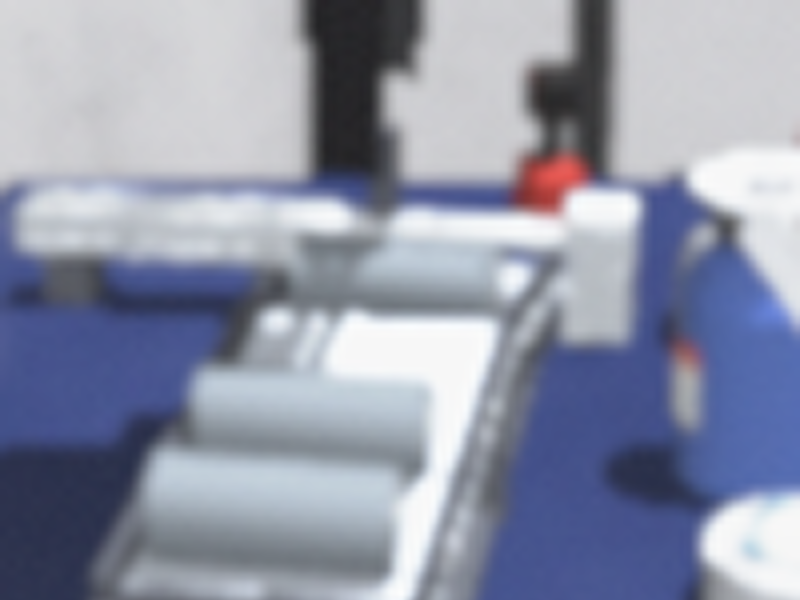

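View pics/j10.png

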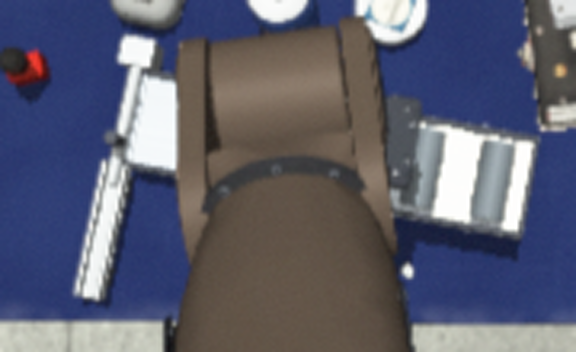

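```bash
python3 -c "
from h import *
p=shot('side');q=np.load('q.npy')
c,s=np.cos(np.radians(14)),np.sin(np.radians(14))
for yc in (40,48,56,64):
  pts=[]
  for x in(-35,35):
    for t in np.linspace(0,2*np.pi,40):
      a=8*np.sign(np.cos(t))+13*np.cos(t);h=13+13*np.sin(t)
      u=yc+a
      pts.append(proj(p,R2W(q,(x,u*c+h*s,65-u*s+h*c))))
  P=np.array(pts);print(yc,P.min(0),P.max(0))
print('observed',220+300/8,160+240/8,220+497/8,160+310/8)
print([ (b['bbox'],b['confidence']) for b in boxes_of('cell_c',p)][:4])"
```

```text
40 [254.95675767 189.00164849] [282.15568345 200.52016447]
48 [255.49064542 188.66981965] [282.47718849 200.09586896]
56 [256.01664152 188.3427717 ] [282.79408169 199.6778164 ]
64 [256.53459185 188.02040206] [283.10646155 199.26587   ]
observed 257.5 190.0 282.125 198.75
[([334.1, 317.4, 35.8, 45.4], 0.88), ([244.4, 203.2, 27.8, 14.9], 0.81), ([236.6, 215.7, 35.1, 15.8], 0.77), ([255.3, 191.1, 26.2, 11.1], 0.54)]
```

Request:
{"fn": "send_rows", "kwargs": {
  "plan": "0 30 0 0.024 56; 0 30 15 0 56; 0 0 15 0 56; 0 0 0 0 56; 0 0 0 0 56; 0 0 0 0 56"
}}

```text
t: 11.9
eef_pos: [525.3, 215.3, 113.9]
tcp_rot: [3.131, -0.009, 2.954]
ft_force: [0.5, -0.3, -0.4]
opening: 0.6
```

```bash
bash look.sh 11 "(0,51,80)"; python3 -c "
import cv2
cv2.imwrite('pics/m11.png',cv2.resize(cv2.imread('pics/s11.png')[160:240,220:320],(800,640),interpolation=2)[:600])"
```

```text
t 11.9 ramp [  0.4  50.1 113.9] yaw 2.954 rpy [ 3.131 -0.009  2.954] F [ 0.5 -0.3 -0.4] open 0.6
shift in tool axes [ 0.1  0.6 33.9] tool x angle in ramp deg 179.3
[225.5944378  225.57495313]
[269.36447423 178.07343511]
```

View pics/m11.png

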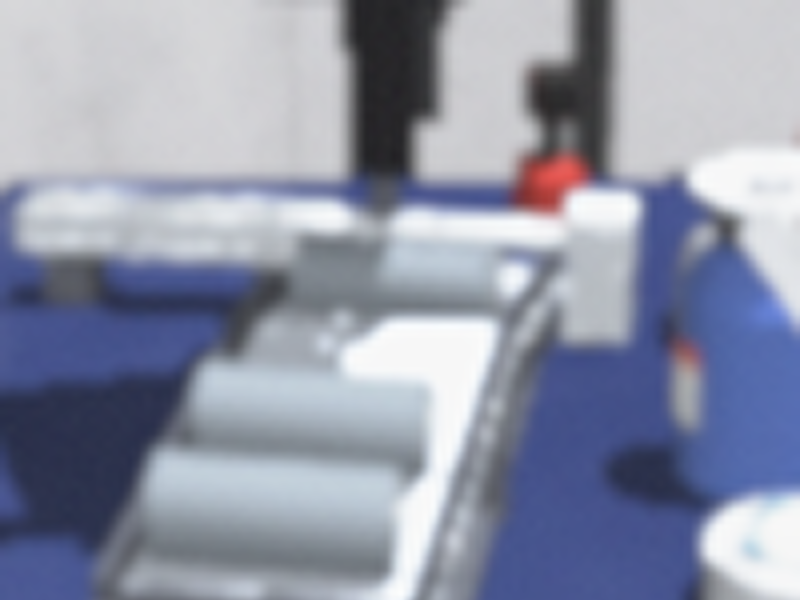

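Request:
{"fn": "send_rows", "kwargs": {
  "plan": "0 1 16 0 56; 0 0 12 0 56; 0 0 6 0 56; 0 0 0 0 56; 0 0 0 0 56"
}}

```text
t: 12.5
eef_pos: [526.5, 215.7, 80.8]
tcp_rot: [3.13, -0.006, 2.952]
ft_force: [0.2, -0.9, 0.0]
opening: 0.586
```

```bash
bash look.sh 12 "(0,51,64)"; python3 -c "
import cv2
cv2.imwrite('pics/m12.png',cv2.resize(cv2.imread('pics/s12.png')[160:240,220:320],(800,640),interpolation=2)[:600])"
```

```text
t 12.5 ramp [ 1.5 50.7 80.8] yaw 2.952 rpy [ 3.13  -0.006  2.952] F [ 0.2 -0.9  0. ] open 0.586
shift in tool axes [ 1.5  0.1 16.8] tool x angle in ramp deg 179.1
[226.88813147 226.37607407]
[269.78165559 189.2656603 ]
```

View pics/m12.png

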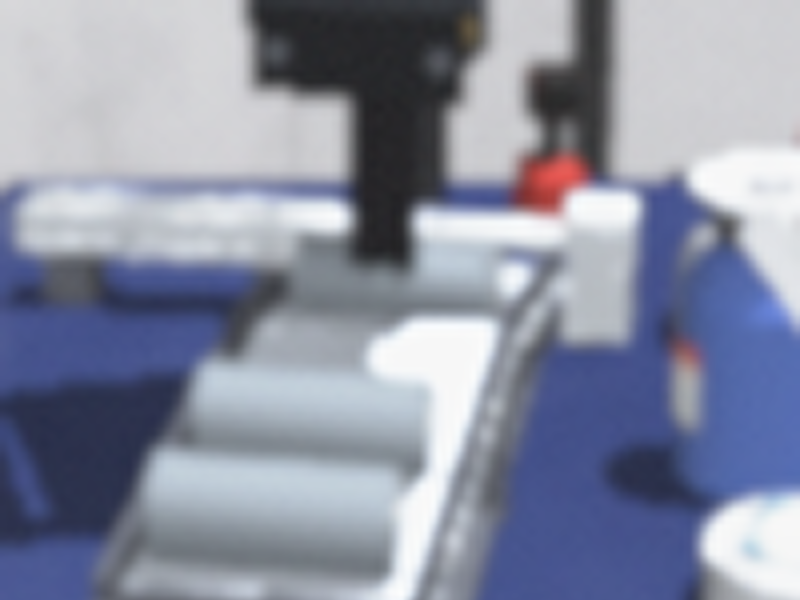

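Request:
{"fn": "send_rows", "kwargs": {
  "plan": "0 0 7 0 56; 0 0 0 0 56; 0 0 5 0 56; 0 0 0 0 56"
}}

```text
t: 13.0
eef_pos: [526.8, 216.1, 68.7]
tcp_rot: [3.129, -0.004, 2.952]
ft_force: [-0.8, 0.7, -0.1]
opening: 0.586
```

```bash
python3 -c "
from h import *
go((0,51,63.5))"
```

```text
t 13.0 ramp [ 1.7 51.1 68.7] yaw 2.952 rpy [ 3.129 -0.004  2.952] F [-0.8  0.7 -0.1] open 0.586
shift in tool axes [ 1.7 -0.2  5.2] tool x angle in ramp deg 179.1
```

Request:
{"fn": "send_rows", "kwargs": {
  "plan": "0 0 5 0 56; 0 0 0 0 56"
}}

```text
t: 13.2
eef_pos: [526.8, 216.1, 63.3]
tcp_rot: [3.129, -0.004, 2.952]
ft_force: [-0.2, -0.4, -0.2]
opening: 0.589
```

Request:
{"fn": "send_rows", "kwargs": {
  "plan": "0 0 0 0 50; 0 0 0 0 44; 0 0 0 0 38; 0 0 0 0 30; 0 0 0 0 30; 0 0 0 0 30"
}}

```text
t: 13.8
eef_pos: [526.7, 216.1, 63.2]
tcp_rot: [3.129, -0.005, 2.952]
ft_force: [-0.4, -0.1, -0.0]
opening: 0.425
```

```bash
bash look.sh 13 "(0,51,150)"; python3 -c "
import cv2
cv2.imwrite('pics/m13.png',cv2.resize(cv2.imread('pics/s13.png')[160:240,220:320],(800,640),interpolation=2)[:600])"
```

```text
t 13.8 ramp [ 1.6 51.1 63.2] yaw 2.952 rpy [ 3.129 -0.005  2.952] F [-0.4 -0.1 -0. ] open 0.425
shift in tool axes [  2.    0.9 -86.8] tool x angle in ramp deg 179.2
[227.50962383 226.93089124]
[269.84970974 195.11640878]
```

View pics/m13.png

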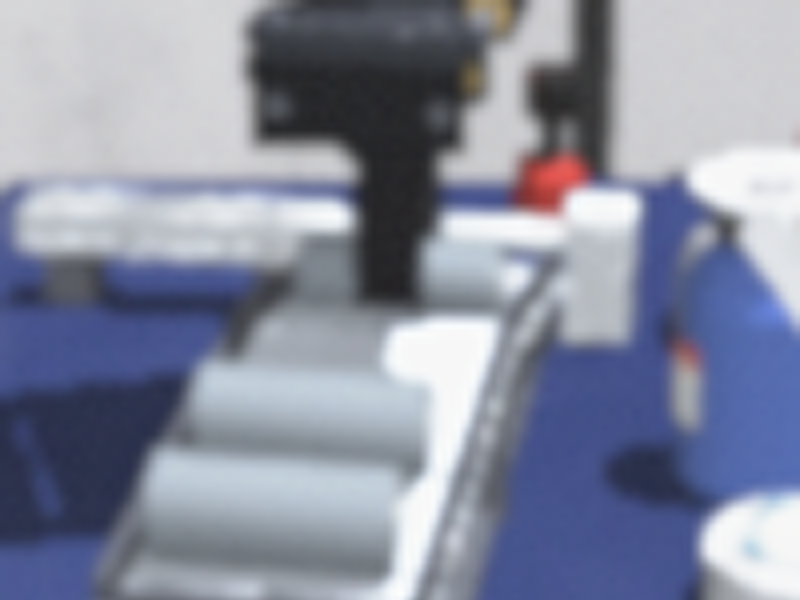

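Request:
{"fn": "send_rows", "kwargs": {
  "plan": "0 0 -10 0 30; 0 0 -30 0 30; 0 0 -40 0 30; 0 0 -20 0 30; 0 0 0 0 30"
}}

```text
t: 14.4
eef_pos: [526.5, 214.6, 168.3]
tcp_rot: [3.13, -0.006, 2.952]
ft_force: [0.7, -0.0, -1.5]
opening: 0.427
```

```bash
bash look.sh 14 "(0,51,150)"; python3 -c "
import cv2
from h import *
go((452.8,-224.4,150),frame='w')
cv2.imwrite('pics/m14.png',cv2.resize(cv2.imread('pics/s14.png')[130:210,220:320],(800,640),interpolation=2)[:600])"
```

```text
t 14.4 ramp [  1.7  49.6 168.3] yaw 2.952 rpy [ 3.13  -0.006  2.952] F [ 0.7 -0.  -1.5] open 0.427
shift in tool axes [ 1.6  1.2 18.3] tool x angle in ramp deg 179.1
[223.38992341 223.2752431 ]
[269.59831458 159.521248  ]
t 14.5 ramp [  0.8  49.2 165.6] yaw 2.952 rpy [ 3.132 -0.009  2.952] F [ 0.5 -0.4 -1.7] open 0.427
shift in tool axes [ -11.3 -444.8   11.1] tool x angle in ramp deg 179.1
```

View pics/m14.png

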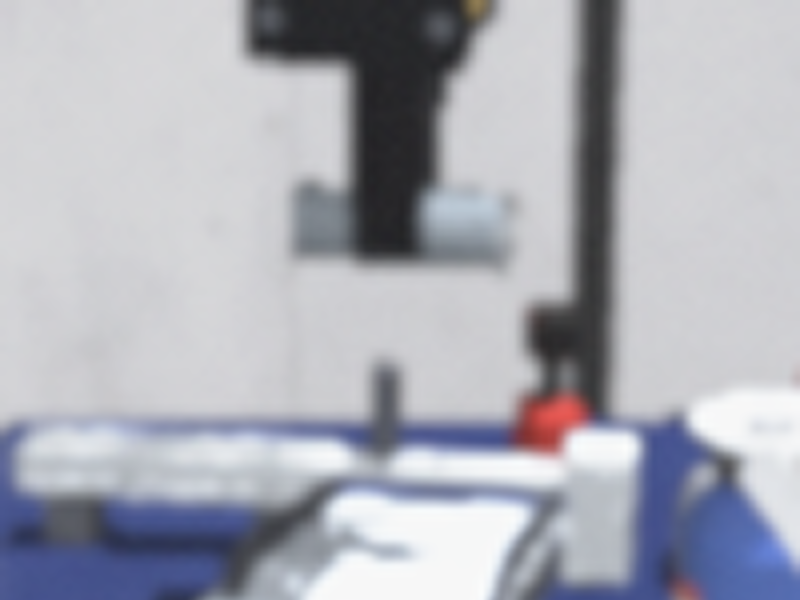

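Request:
{"fn": "send_rows", "kwargs": {
  "plan": "-1 -25 0 0 30; -1 -40 0 0 30; -1 -45 0 0 30; -1 -45 0 0 30; -1 -45 0 0 30; -1 -45 0 0 30; -1 -45 0 0 30; -1 -45 0 0 30"
}}

```text
t: 15.3
eef_pos: [464.3, -122.5, 151.1]
tcp_rot: [3.132, -0.026, 2.961]
ft_force: [1.3, 0.0, -1.2]
opening: 0.426
```

```bash
python3 -c "
from h import *
go((452.8,-224.4,100),frame='w')"
```

```text
t 15.3 ramp [  -1.  -293.2  151.1] yaw 2.961 rpy [ 3.132 -0.026  2.961] F [ 1.3  0.  -1.2] open 0.426
shift in tool axes [  -8.3 -102.8   50. ] tool x angle in ramp deg 179.7
```

Request:
{"fn": "send_rows", "kwargs": {
  "plan": "-4 -40 0 0 30; -3 -30 10 0 30; 0 -10 20 0 30; 0 0 0 0 30; 0 0 0 0 30"
}}

```text
t: 15.8
eef_pos: [451.4, -208.9, 113.4]
tcp_rot: [3.129, -0.035, 2.954]
ft_force: [0.5, 1.2, -1.0]
opening: 0.426
```

```bash
python3 -c "
from h import *
go((452.8,-224.4,30),frame='w')
p=shot('side');save(p,'s15.png');cv2.imwrite('pics/m15.png',cv2.resize(cv2.imread('pics/s15.png')[220:360,160:310],(640,597),interpolation=2))
print(proj(p,env.state()['eef_pos']))"
```

```text
t 15.8 ramp [   1.3 -380.5  113.4] yaw 2.954 rpy [ 3.129 -0.035  2.954] F [ 0.5  1.2 -1. ] open 0.426
shift in tool axes [ -7.2 -16.   83.1] tool x angle in ramp deg 179.2
[232.0894044  260.13514191]
```

View pics/m15.png

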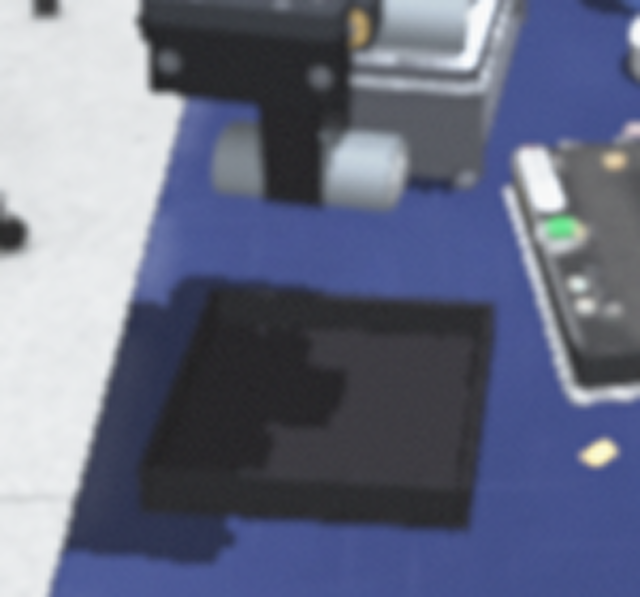

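```bash
python3 -c "
from h import *
p=shot('side');print(at(p,236.6,308.9,22))"
```

```text
[ 456.75755041 -224.64963639   22.        ]
```

Request:
{"fn": "send_rows", "kwargs": {
  "plan": "-5 -8 20 0 30; 0 -8 20 0 30; 0 0 15 0 30; 0 0 0 0 30; 0 0 0 0 30"
}}

```text
t: 16.4
eef_pos: [455.0, -221.0, 60.9]
tcp_rot: [3.132, -0.029, 2.962]
ft_force: [0.2, -0.2, -1.0]
opening: 0.426
```

```bash
python3 -c "
from h import *
go((452.8,-223,6),frame='w')
p=shot('side');save(p,'s16.png');cv2.imwrite('pics/m16.png',cv2.resize(cv2.imread('pics/s16.png')[220:360,160:310],(640,597),interpolation=2))
print(proj(p,env.state()['eef_pos']))"
```

```text
t 16.4 ramp [   7.  -391.8   60.9] yaw 2.962 rpy [ 3.132 -0.029  2.962] F [ 0.2 -0.2 -1. ] open 0.426
shift in tool axes [ 0.3 -2.9 54.9] tool x angle in ramp deg 179.7
[234.93221488 289.59448303]
```

View pics/m16.png

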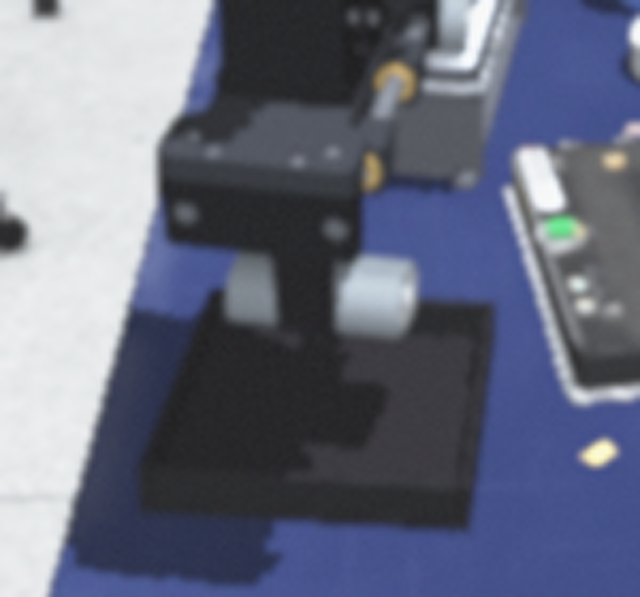

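Request:
{"fn": "send_rows", "kwargs": {
  "plan": "0 -2 18 0 30; 0 0 0 0 30; 0 0 12 0 30; 0 0 0 0 30; 0 0 5 0 30; 0 0 0 0 30"
}}

```text
t: 17.05
eef_pos: [456.1, -222.3, 29.2]
tcp_rot: [3.134, -0.022, 2.964]
ft_force: [-0.4, 0.2, -1.5]
opening: 0.428
```

Request:
{"fn": "send_rows", "kwargs": {
  "plan": "0 0 4 0 30; 0 0 0 0 30"
}}

```text
t: 17.25
eef_pos: [456.1, -222.3, 25.2]
tcp_rot: [3.134, -0.022, 2.964]
ft_force: [-0.4, 0.2, -1.2]
opening: 0.425
```

Request:
{"fn": "send_rows", "kwargs": {
  "plan": "0 0 3 0 30; 0 0 0 0 30;0 0 3 0 30; 0 0 0 0 30"
}}

```text
t: 17.65
eef_pos: [456.1, -222.3, 18.8]
tcp_rot: [3.135, -0.022, 2.964]
ft_force: [-1.0, 1.1, -1.4]
opening: 0.426
```

Request:
{"fn": "send_rows", "kwargs": {
  "plan": "0 0 2 0 30; 0 0 0 0 30"
}}

```text
t: 17.85
eef_pos: [456.0, -222.3, 16.6]
tcp_rot: [3.134, -0.022, 2.964]
ft_force: [-0.1, -0.4, -2.1]
opening: 0.424
```

```bash
python3 -c "
from h import *
go((452.8,-223,6),frame='w')
p=shot('side');save(p,'s17.png');cv2.imwrite('pics/m17.png',cv2.resize(cv2.imread('pics/s17.png')[270:360,180:290],(733,600),interpolation=2))
print(proj(p,env.state()['eef_pos']))"
```

```text
t 17.85 ramp [   8.2 -392.9   16.6] yaw 2.964 rpy [ 3.134 -0.022  2.964] F [-0.1 -0.4 -2.1] open 0.424
shift in tool axes [ 2.8 -1.3 10.7] tool x angle in ramp deg 179.8
[236.42423038 310.42848656]
```

View pics/m17.png

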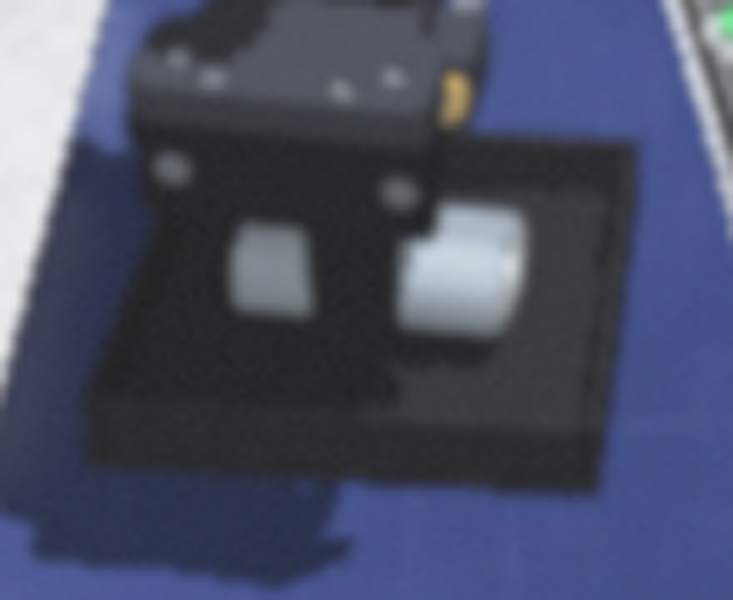

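Not yet on the floor; continue gently.

Request:
{"fn": "send_rows", "kwargs": {
  "plan": "0 0 2 0 30; 0 0 0 0 30"
}}

```text
t: 18.1
eef_pos: [456.2, -222.5, 15.9]
tcp_rot: [3.135, -0.021, 2.964]
ft_force: [-0.0, 0.4, 0.8]
opening: 0.426
```

Request:
{"fn": "send_rows", "kwargs": {
  "plan": "0 0 2 0 30; 0 0 0 0 30"
}}

```text
t: 18.3
eef_pos: [456.3, -222.8, 15.8]
tcp_rot: [3.136, -0.019, 2.964]
ft_force: [-0.4, -0.3, -2.0]
opening: 0.426
```

Request:
{"fn": "send_rows", "kwargs": {
  "plan": "0 0 1.5 0 30; 0 0 0 0 30"
}}

```text
t: 18.5
eef_pos: [456.4, -222.9, 15.6]
tcp_rot: [3.136, -0.018, 2.964]
ft_force: [0.4, 0.3, -0.2]
opening: 0.426
```

Request:
{"fn": "send_rows", "kwargs": {
  "plan": "0 0 4 0 30; 0 0 0 0 30"
}}

```text
t: 18.7
eef_pos: [456.6, -224.2, 13.5]
tcp_rot: [3.139, -0.015, 2.964]
ft_force: [-0.2, 0.2, -1.6]
opening: 0.429
```

```bash
python3 -c "
from h import *
go((452.8,-223,6),frame='w')
p=shot('side');save(p,'s18.png');cv2.imwrite('pics/m18.png',cv2.resize(cv2.imread('pics/s18.png')[270:360,180:290],(733,600),interpolation=2))
print(proj(p,env.state()['eef_pos']))"
```

```text
t 18.7 ramp [   9.1 -394.7   13.5] yaw 2.964 rpy [ 3.139 -0.015  2.964] F [-0.2  0.2 -1.6] open 0.429
shift in tool axes [3.9 0.5 7.5] tool x angle in ramp deg 179.8
[236.76360587 312.57706362]
```

View pics/m18.png

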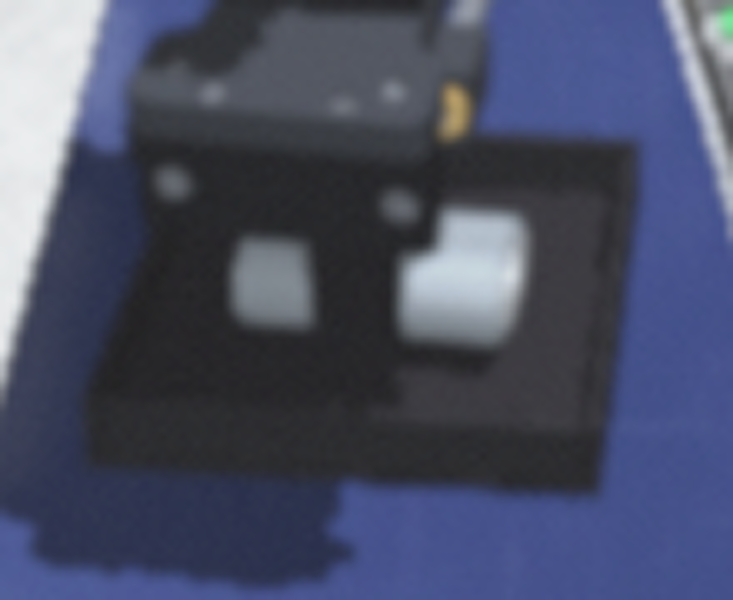

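Request:
{"fn": "send_rows", "kwargs": {
  "plan": "0 0 4 0 30; 0 0 0 0 30"
}}

```text
t: 18.95
eef_pos: [456.8, -225.4, 10.7]
tcp_rot: [3.14, -0.013, 2.964]
ft_force: [0.1, 0.1, -1.3]
opening: 0.435
```

Request:
{"fn": "send_rows", "kwargs": {
  "plan": "0 0 4 0 30; 0 0 0 0 30"
}}

```text
t: 19.15
eef_pos: [457.0, -226.7, 7.8]
tcp_rot: [-3.141, -0.011, 2.965]
ft_force: [-0.4, -0.1, -1.4]
opening: 0.43
```

```bash
python3 -c "
from h import *
go((452.8,-223,6),frame='w')
p=shot('side');save(p,'s19.png');cv2.imwrite('pics/m19.png',cv2.resize(cv2.imread('pics/s19.png')[270:360,180:290],(733,600),interpolation=2))
print(proj(p,env.state()['eef_pos']))"
```

```text
t 19.15 ramp [   9.9 -397.1    7.8] yaw 2.965 rpy [-3.141 -0.011  2.965] F [-0.4 -0.1 -1.4] open 0.43
shift in tool axes [4.7 2.9 1.9] tool x angle in ramp deg 179.9
[236.97646765 316.01708905]
```

View pics/m19.png

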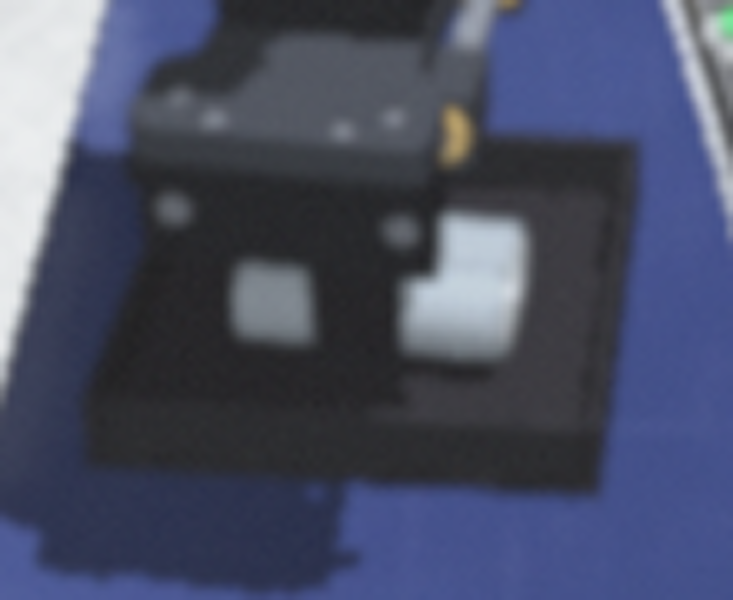

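```bash
python3 -c "
from h import *
p=shot('side')
ya=2.965;ax=np.array([np.cos(ya),np.sin(ya),0]);ay=np.array([-ax[1],ax[0],0])
for tilt in (-14,0,14):
 for zc in (17,20,23):
  P=[]
  for x in(-35,35):
    for t in np.linspace(0,2*np.pi,60):
      a=8*np.sign(np.cos(t))+13*np.cos(t);h=13*np.sin(t);k=np.radians(tilt)
      P.append(proj(p,np.array([457,-226,zc])+ax*x+ay*(a*np.cos(k)-h*np.sin(k))+np.array([0,0,1])*(a*np.sin(k)+h*np.cos(k))))
  P=np.array(P);P=(P-[180,270])*6.667;print(tilt,zc,P.min(0).round(),P.max(0).round())
"
```

```text
-14 17 [230. 193.] [521. 366.]
-14 20 [229. 184.] [521. 357.]
-14 23 [228. 175.] [521. 347.]
0 17 [229. 198.] [521. 360.]
0 20 [228. 189.] [521. 351.]
0 23 [228. 180.] [521. 342.]
14 17 [229. 205.] [521. 354.]
14 20 [228. 196.] [521. 345.]
14 23 [227. 187.] [521. 336.]
```

Request:
{"fn": "send_rows", "kwargs": {
  "plan": "0 0 0 0 43; 0 0 0 0 46; 0 0 0 0 50; 0 0 0 0 56; 0 0 0 0 60; 0 0 0 0 60"
}}

```text
t: 19.85
eef_pos: [457.1, -225.6, 6.5]
tcp_rot: [3.141, -0.013, 2.965]
ft_force: [0.0, -0.2, -0.1]
opening: 0.623
```

```bash
python3 -c "
from h import *
go((452.8,-223,6),frame='w')
p=shot('side');save(p,'s20.png');cv2.imwrite('pics/m20.png',cv2.resize(cv2.imread('pics/s20.png')[270:360,180:290],(733,600),interpolation=2))
print(proj(p,env.state()['eef_pos']))"
```

```text
t 19.85 ramp [   9.8 -396.     6.5] yaw 2.965 rpy [ 3.141 -0.013  2.965] F [ 0.  -0.2 -0.1] open 0.623
shift in tool axes [4.6 1.8 0.5] tool x angle in ramp deg 179.9
[237.02094909 316.23239215]
```

View pics/m20.png

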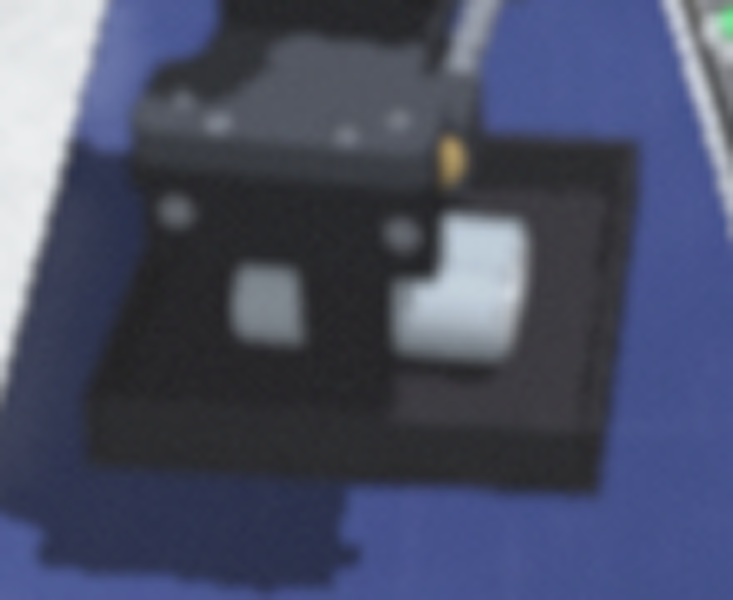

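Request:
{"fn": "send_rows", "kwargs": {
  "plan": "0 0 -8 0 60; 0 0 -15 0 60; 0 0 -30 0 60; 0 0 -40 0 60; 0 0 -40 0 30; 0 0 -15 0 0; 0 0 0 0 0"
}}

```text
t: 20.6
eef_pos: [458.5, -225.8, 162.8]
tcp_rot: [3.141, -0.014, 2.965]
ft_force: [-0.6, 0.2, -0.6]
opening: 0.439
```

```bash
python3 -c "
from h import *
go((0,-145,160))
p=shot('side');save(p,'s21.png');cv2.imwrite('pics/m21.png',cv2.resize(cv2.imread('pics/s21.png')[180:360,160:340],(600,600),interpolation=2))
print(env.state()['joints'])"
```

```text
t 20.6 ramp [  11.3 -395.9  162.8] yaw 2.965 rpy [ 3.141 -0.014  2.965] F [-0.6  0.2 -0.6] open 0.439
shift in tool axes [ 11.6 250.9   3.2] tool x angle in ramp deg 179.9
[-0.58440675  0.40191771  1.88766529 -0.00595438  0.8659778  -1.97508602]
```

View pics/m21.png

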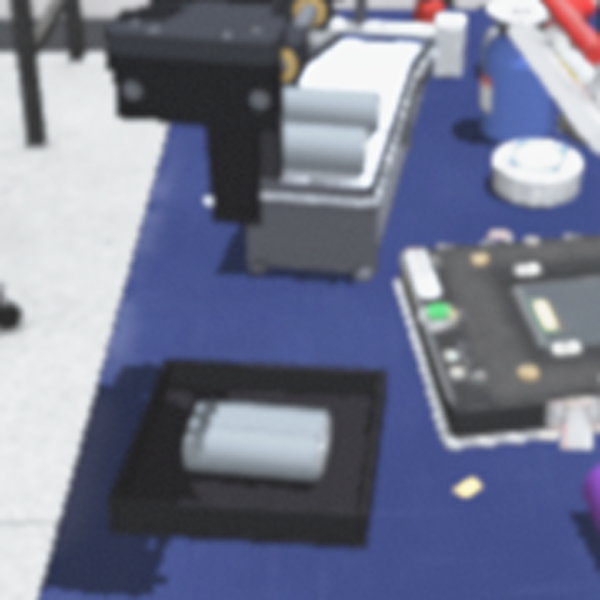

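Request:
{"fn": "send_rows", "kwargs": {
  "plan": "2 35 0 0 0; 2 45 0 0 0; 2 45 0 0 0; 2 45 0 0 0; 2 45 0 0 0; 1 25 0 0 0; 0 0 0 0 0; 0 0 0 0 0"
}}

```text
t: 21.45
eef_pos: [486.7, 20.9, 153.5]
tcp_rot: [3.14, -0.027, 2.963]
ft_force: [-0.4, -1.0, 0.5]
opening: 0.003
```

```bash
bash look.sh 22 "(0,-143,115)"; python3 -c "
import cv2
cv2.imwrite('pics/m22.png',cv2.resize(cv2.imread('pics/s22.png')[160:240,220:320],(800,640),interpolation=2)[:600])"
```

```text
t 21.45 ramp [  -3.8 -148.1  153.5] yaw 2.963 rpy [ 3.14  -0.027  2.963] F [-0.4 -1.   0.5] open 0.003
shift in tool axes [-4.8  5.1 38.4] tool x angle in ramp deg 179.7
[295.65172881 238.69542025]
[254.04498721 190.36095383]
```

View pics/m22.png

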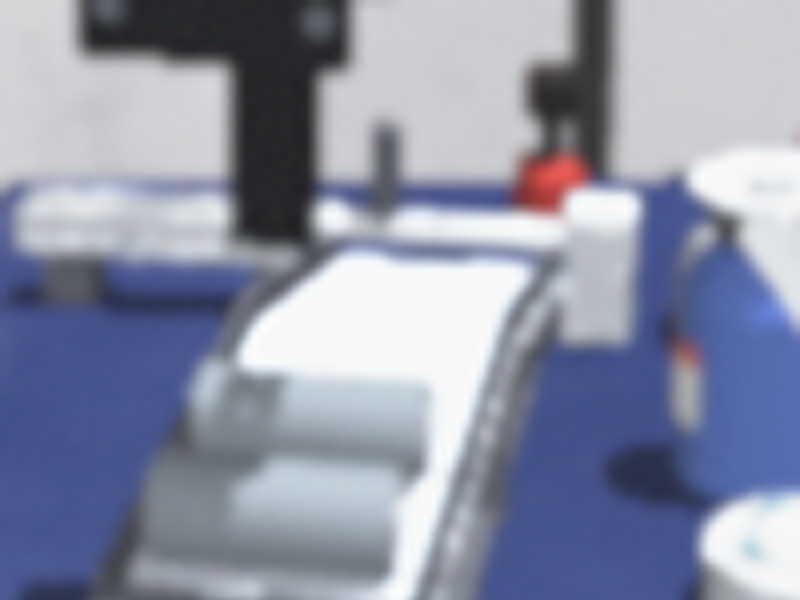

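Request:
{"fn": "send_rows", "kwargs": {
  "plan": "-4 4 15 0 0; 0 0 0 0 0; 0 0 15 0 0; 0 0 0 0 0; 0 0 8 0 0; 0 0 0 0 0; 0 0 0 0 0"
}}

```text
t: 22.25
eef_pos: [490.8, 17.9, 116.2]
tcp_rot: [3.141, -0.026, 2.953]
ft_force: [-0.3, -0.4, 0.3]
opening: 0.007
```

```bash
bash look.sh 23 "(0,-143,74)"
```

```text
t 22.25 ramp [   0.7 -150.3  116.2] yaw 2.953 rpy [ 3.141 -0.026  2.953] F [-0.3 -0.4  0.3] open 0.007
shift in tool axes [-0.3  7.3 42.2] tool x angle in ramp deg 179.2
[296.16406412 238.2551462 ]
[256.08877671 206.11202001]
```

Request:
{"fn": "send_rows", "kwargs": {
  "plan": "0 8 5 0 0; 0 0 0 0 0; 0 0 0 0 0"
}}

```text
t: 22.65
eef_pos: [492.5, 26.8, 111.3]
tcp_rot: [3.14, -0.025, 2.954]
ft_force: [0.2, -0.2, 0.2]
opening: 0.002
```

```bash
python3 -c "
from h import *
go((0,-142,74))"
```

```text
t 22.65 ramp [   0.8 -141.2  111.3] yaw 2.954 rpy [ 3.14  -0.025  2.954] F [ 0.2 -0.2  0.2] open 0.002
shift in tool axes [-0.1 -0.8 37.3] tool x angle in ramp deg 179.2
```

Request:
{"fn": "send_rows", "kwargs": {
  "plan": "0 0 13 0 0; 0 0 0 0 0; 0 0 13 0 0; 0 0 0 0 0; 0 0 8 0 0; 0 0 0 0 0"
}}

```text
t: 23.25
eef_pos: [492.5, 27.5, 78.2]
tcp_rot: [3.14, -0.023, 2.955]
ft_force: [0.0, 0.3, 0.2]
opening: 0.005
```

```bash
bash look.sh 24 "(0,0,74)"; python3 -c "
import cv2
cv2.imwrite('pics/m24.png',cv2.resize(cv2.imread('pics/s24.png')[160:240,220:320],(800,640),interpolation=2)[:600])"
```

```text
t 23.25 ramp [   0.7 -140.6   78.2] yaw 2.955 rpy [ 3.14  -0.023  2.955] F [0.  0.3 0.2] open 0.005
shift in tool axes [  2.3 140.6   4.4] tool x angle in ramp deg 179.3
[292.43571032 238.50640439]
[257.25212175 219.20696688]
```

View pics/m24.png

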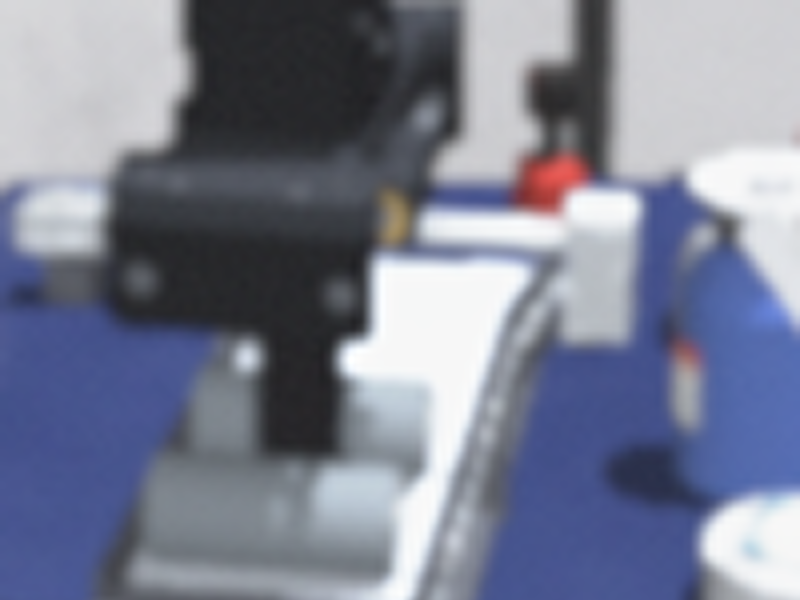

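Request:
{"fn": "send_rows", "kwargs": {
  "plan": "0 6 0 0 0; 0 8 0 0 0; 0 8 0 0 0; 0 8 0 0 0; 0 8 0 0 0; 0 8 0 0 0; 0 8 0 0 0; 0 8 0 0 0"
}}

```text
t: 24.15
eef_pos: [505.8, 93.7, 80.0]
tcp_rot: [3.14, -0.02, 2.955]
ft_force: [1.1, -0.1, -0.6]
opening: 0.004
```

```bash
bash look.sh 25 "(0,-12,74)"
```

```text
t 24.15 ramp [  2.3 -73.1  80. ] yaw 2.955 rpy [ 3.14  -0.02   2.955] F [ 1.1 -0.1 -0.6] open 0.004
shift in tool axes [ 3.  61.   6.2] tool x angle in ramp deg 179.3
[269.04454177 233.74563077]
[262.71425867 207.07430718]
```

View pics/k25.png

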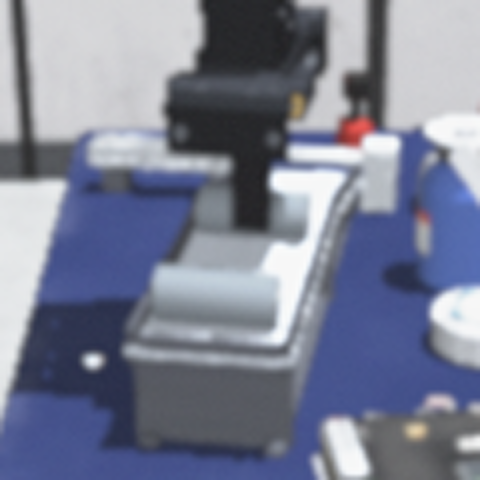

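View pics/j25.png

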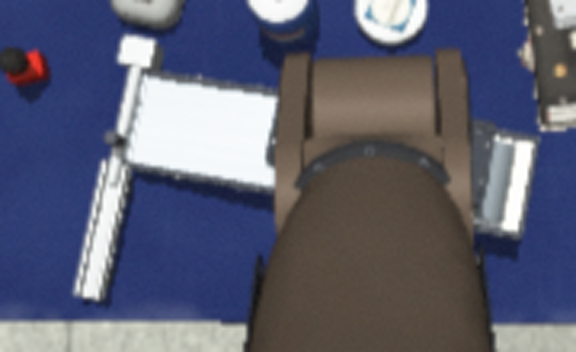

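Request:
{"fn": "send_rows", "kwargs": {
  "plan": "2 8 2 0 0; 0 8 1 0 0; 0 8 0 0 0; 0 8 0 0 0; 0 8 0 0 0; 0 8 0 0 0; 0 6 0 0 0; 0 0 0 0 0"
}}

```text
t: 25.05
eef_pos: [515.3, 150.3, 78.8]
tcp_rot: [3.141, -0.018, 2.956]
ft_force: [-0.1, -0.8, -0.2]
opening: 0.007
```

```bash
bash look.sh 26 "(0,-12,74)"
```

```text
t 25.05 ramp [  1.8 -15.7  78.8] yaw 2.956 rpy [ 3.141 -0.018  2.956] F [-0.1 -0.8 -0.2] open 0.007
shift in tool axes [1.8 3.7 4.8] tool x angle in ramp deg 179.4
[249.75466657 230.52351631]
[266.03972556 199.04557188]
```

View pics/k26.png

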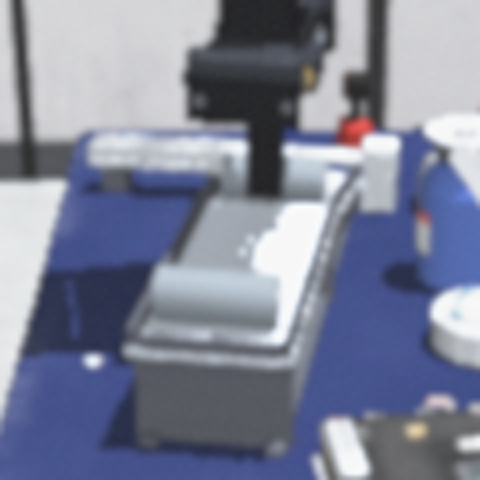

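View pics/j26.png

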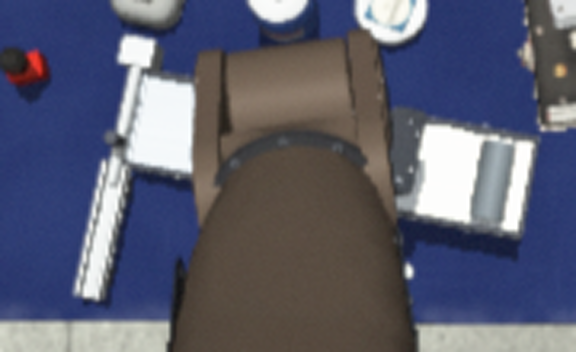

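Push a little further.

Request:
{"fn": "send_rows", "kwargs": {
  "plan": "0 8 0 0 0; 0 8 0 0 0; 0 8 0 0 0; 0 0 0 0 0; 0 0 0 0 0; 0 0 0 0 0"
}}

```text
t: 25.75
eef_pos: [519.6, 175.6, 78.0]
tcp_rot: [-3.141, -0.019, 2.955]
ft_force: [0.4, -1.3, -0.1]
opening: 0.005
```

```bash
bash look.sh 27 "(0,-12,74)"; python3 -c "
import cv2
cv2.imwrite('pics/m27.png',cv2.resize(cv2.imread('pics/s27.png')[160:240,220:320],(800,640),interpolation=2)[:600])"
```

```text
t 25.75 ramp [ 1.7 10.  78. ] yaw 2.955 rpy [-3.141 -0.019  2.955] F [ 0.4 -1.3 -0.1] open 0.005
shift in tool axes [  1.4 -22.    4.1] tool x angle in ramp deg 179.3
[240.92948424 228.96587464]
[267.54403845 195.63525484]
```

View pics/m27.png

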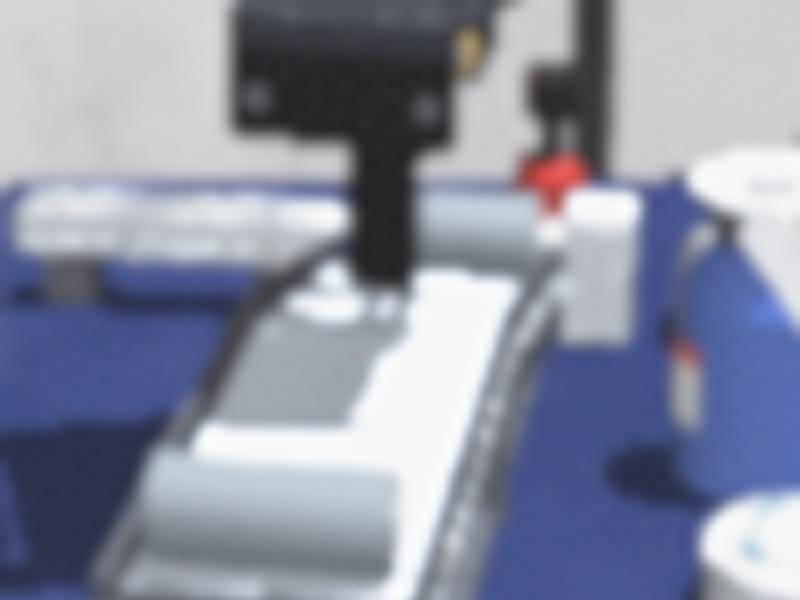

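View pics/j27.png

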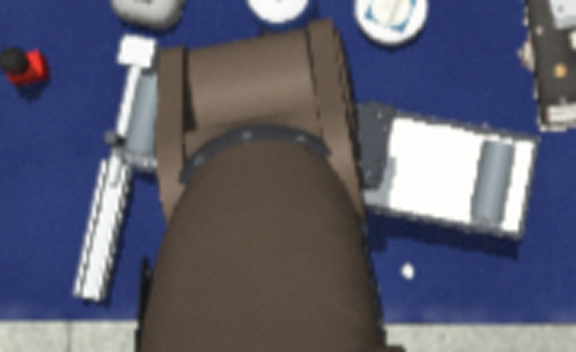

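Request:
{"fn": "send_rows", "kwargs": {
  "plan": "0 0 -25 0 0; 0 -15 -30 0 0; 0 -45 0 0 0; 0 -45 0 0 0; 0 -45 0 0 0; 0 -35 0 0 0; 0 0 0 0 0; 0 0 0 0 0"
}}

```text
t: 26.65
eef_pos: [485.1, -13.8, 135.7]
tcp_rot: [-3.141, -0.017, 2.955]
ft_force: [0.1, -0.5, -0.4]
opening: 0.006
```

```bash
bash look.sh 28 "(0,-205,115)"
```

```text
t 26.65 ramp [   0.6 -182.5  135.7] yaw 2.955 rpy [-3.141 -0.017  2.955] F [ 0.1 -0.5 -0.4] open 0.006
shift in tool axes [ -0.  -22.5  20.7] tool x angle in ramp deg 179.3
[307.8665935  239.81370209]
[253.25393281 203.66204221]
```

View pics/j28.png

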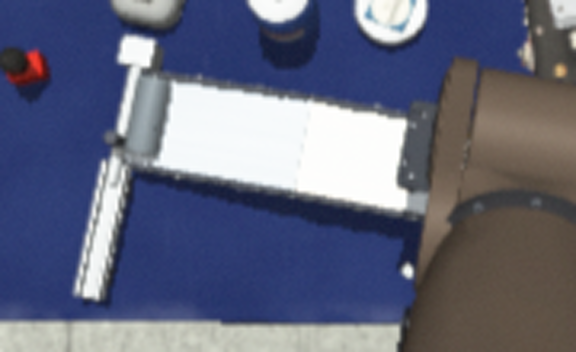

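Request:
{"fn": "send_rows", "kwargs": {
  "plan": "0 -22 0 0 0; 0 0 0 0 0; 0 0 18 0 0; 0 0 0 0 0; 0 0 15 0 0; 0 0 0 0 0"
}}

```text
t: 27.35
eef_pos: [482.3, -28.6, 102.8]
tcp_rot: [-3.141, -0.016, 2.964]
ft_force: [0.1, -0.1, 0.0]
opening: 0.004
```

```bash
bash look.sh 29 "(0,-204,79)"
```

```text
t 27.35 ramp [   0.5 -197.6  102.8] yaw 2.964 rpy [-3.141 -0.016  2.964] F [ 0.1 -0.1  0. ] open 0.004
shift in tool axes [ 0.1 -6.4 23.8] tool x angle in ramp deg 179.8
[312.67746791 241.47212649]
[252.35945444 219.98453351]
```

View pics/k29.png

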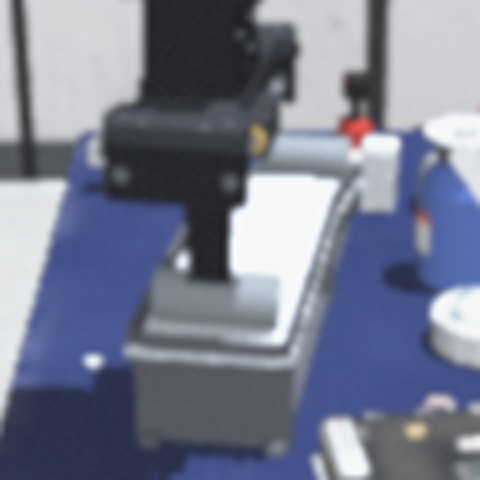

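Request:
{"fn": "send_rows", "kwargs": {
  "plan": "0 -7 0 0 0; 0 0 0 0 0; 0 0 0 0 0"
}}

```text
t: 27.75
eef_pos: [482.7, -36.1, 106.0]
tcp_rot: [-3.141, -0.011, 2.965]
ft_force: [-0.0, 0.5, -0.1]
opening: 0.004
```

```bash
python3 -c "
from h import *
go((0,-204,79))"
```

```text
t 27.75 ramp [   2.1 -204.9  106. ] yaw 2.965 rpy [-3.141 -0.011  2.965] F [-0.   0.5 -0.1] open 0.004
shift in tool axes [ 1.8  0.9 27.1] tool x angle in ramp deg 179.9
```

Request:
{"fn": "send_rows", "kwargs": {
  "plan": "2 1 12 0 0; 0 0 0 0 0; 0 0 9 0 0; 0 0 0 0 0; 0 0 5 0 0; 0 0 0 0 0"
}}

```text
t: 28.35
eef_pos: [481.5, -35.3, 80.6]
tcp_rot: [-3.141, -0.008, 2.964]
ft_force: [0.0, -0.3, -0.3]
opening: 0.005
```

```bash
bash look.sh 30 "(0,-12,79)"
```

```text
t 28.35 ramp [   0.8 -204.3   80.6] yaw 2.964 rpy [-3.141 -0.008  2.964] F [ 0.  -0.3 -0.3] open 0.005
shift in tool axes [  1.5 192.3   1.5] tool x angle in ramp deg 179.8
[314.42247165 242.45044762]
[251.95388706 230.75361329]
```

View pics/k30.png

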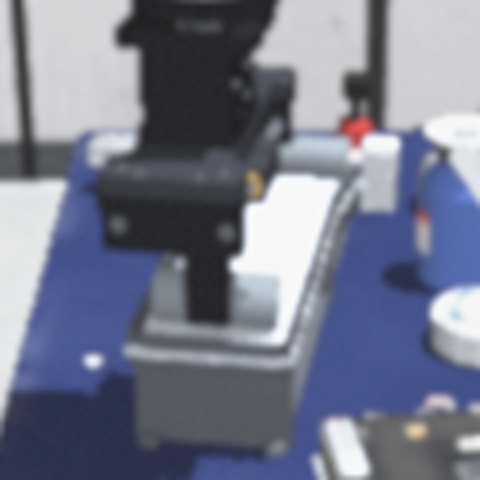

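Finger is behind cell a. Push forward; past the kerb slightly lower.

Request:
{"fn": "send_rows", "kwargs": {
  "plan": "1 6 0 0 0; 0 8 0 0 0; 0 8 1 0 0; 0 8 1 0 0; 0 8 0 0 0; 0 8 0 0 0; 0 8 0 0 0; 0 8 0 0 0"
}}

```text
t: 29.25
eef_pos: [492.7, 31.2, 79.3]
tcp_rot: [-3.141, -0.007, 2.964]
ft_force: [0.1, 0.2, 0.2]
opening: 0.003
```

```bash
bash look.sh 31 "(0,-12,78)"
```

```text
t 29.25 ramp [   0.3 -136.8   79.3] yaw 2.964 rpy [-3.141 -0.007  2.964] F [0.1 0.2 0.2] open 0.003
shift in tool axes [  0.7 124.8   1.3] tool x angle in ramp deg 179.8
[290.84184613 238.4501982 ]
[257.29641225 218.09834505]
```

View pics/k31.png

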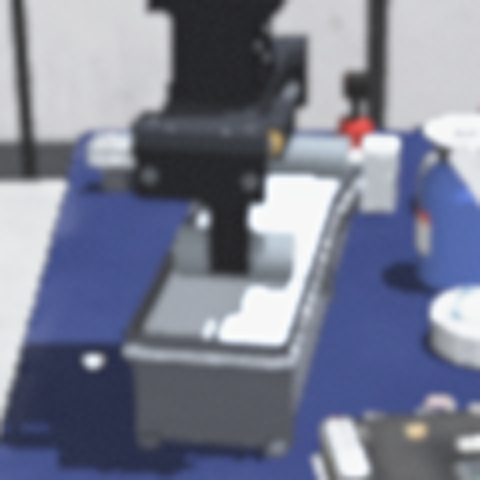

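Request:
{"fn": "send_rows", "kwargs": {
  "plan": "0 9 0 0 0; 0 9 0 0 0; 0 9 0 0 0; 0 9 0 0 0; 0 9 0 0 0; 0 9 0 0 0; 0 9 0 0 0; 0 9 0 0 0"
}}

```text
t: 30.15
eef_pos: [506.4, 107.6, 79.3]
tcp_rot: [-3.141, -0.007, 2.963]
ft_force: [0.7, -0.2, -0.2]
opening: 0.005
```

Request:
{"fn": "send_rows", "kwargs": {
  "plan": "0 8 0 0 0; 0 8 0 0 0; 0 8 0 0 0; 0 8 0 0 0; 0 8 0 0 0; 0 8 0 0 0; 0 8 0 0 0"
}}

```text
t: 30.85
eef_pos: [517.2, 167.9, 79.2]
tcp_rot: [-3.141, -0.007, 2.964]
ft_force: [0.6, 0.2, 0.3]
opening: 0.003
```

```bash
bash look.sh 32 "(0,5,78)"
```

```text
t 30.85 ramp [ 0.7  2.  79.2] yaw 2.964 rpy [-3.141 -0.007  2.964] F [0.6 0.2 0.3] open 0.003
shift in tool axes [0.7 3.  1.2] tool x angle in ramp deg 179.8
[243.22346589 229.66773533]
[266.80049988 196.15491364]
```

View pics/k32.png

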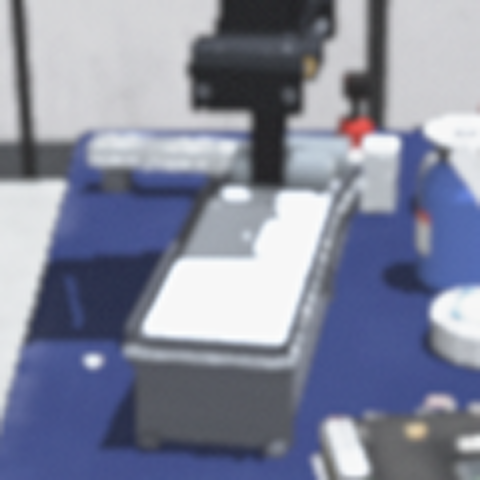

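Rolled over. Retreat up and back, then look from the top.

Request:
{"fn": "send_rows", "kwargs": {
  "plan": "0 0 0 0 0; 0 0 0 0 0; 0 0 -30 0 0; 0 -10 -40 0 0; 0 -45 -20 0 0; 0 -45 0 0 0; 0 -45 0 0 0; 0 -45 0 0 0"
}}

```text
t: 31.75
eef_pos: [483.6, -22.5, 172.9]
tcp_rot: [-3.14, -0.006, 2.97]
ft_force: [-0.3, -0.6, -0.1]
opening: 0.002
```

Request:
{"fn": "send_rows", "kwargs": {
  "plan": "0 -45 0 0 0; 0 -40 0 0 0; 0 -20 0 0 0; 0 0 0 0 0; 0 0 0 0 0"
}}

```text
t: 32.25
eef_pos: [462.4, -135.6, 173.8]
tcp_rot: [-3.139, -0.004, 2.962]
ft_force: [0.4, -0.1, 0.4]
opening: 0.007
```

```bash
bash look.sh 33 "(0,0,100)"; python3 -c "
from h import *
q=np.load('q.npy')
p=shot('top');print([(b['bbox'],round(b['confidence'],2)) for b in boxes_of('cell_a',p)][:6])
for y in(116,148): print(proj(p,R2W(q,(0,y,65-y*.249+30))))
cv2.imwrite('pics/m33.png',cv2.resize(cv2.imread('pics/s33.png')[160:350,170:360],(600,600),interpolation=2))"
```

```text
t 32.25 ramp [  -0.6 -306.4  173.8] yaw 2.962 rpy [-3.139 -0.004  2.962] F [ 0.4 -0.1  0.4] open 0.007
shift in tool axes [  0.7 306.6  73. ] tool x angle in ramp deg 179.7
[354.86803121 247.59134591]
[239.48566229 210.77290696]
[([200.6, 210.6, 15.5, 26.3], 0.85), ([389.8, 186.0, 26.1, 14.3], 0.82), ([148.5, 149.1, 21.6, 24.4], 0.62)]
[205.3868932  223.42191426]
[195.14710514 221.77503752]
```

View pics/j33.png

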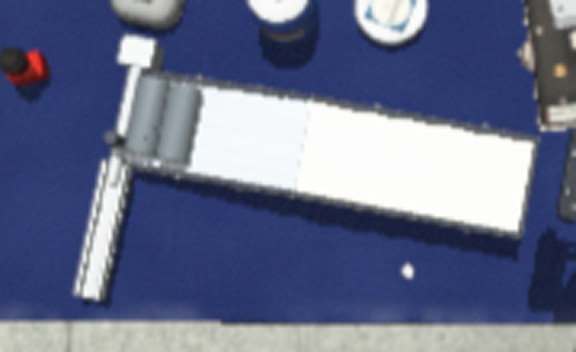

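View pics/m33.png

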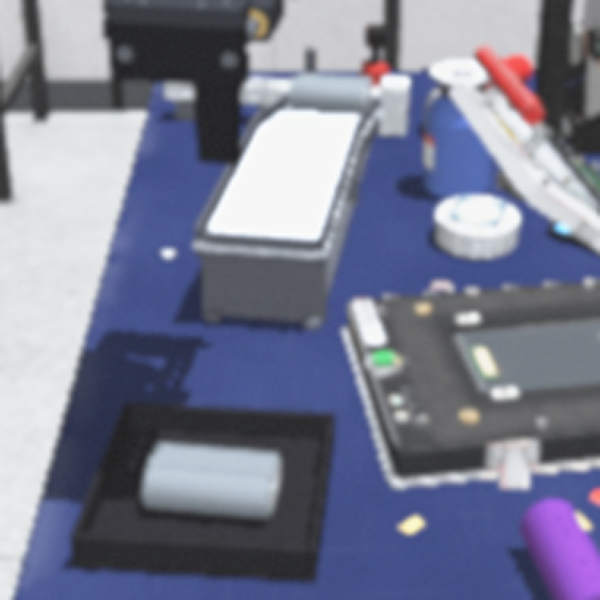

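```bash
python3 -c "
from h import *
print(job_done())"
```

```text
the job is handed in; nothing more can be done
None
```

I carried out the roll test in the order asked and handed the job in at about 32 s of the 72 s allowed. `job_done()` gave no verdict.

- **Bolt:** I pushed it across until it hit its stop, with about 30 N on the wrist. Afterwards the knob showed at pixel column 268 in the side camera, against 267 predicted for fully home.
- **Flattened cell:** It was the first of the three. I pushed it over the edge with the shut fingers and it stayed on the slope, untouched for about 3.5 s. I then gripped it across its width and lowered it into the black tray. It now lies flat in the tray, away from the walls.
- **Round cells:** I pushed them over the edge one after the other. Both rolled down and lie side by side behind the shut bolt in the last top picture.
- **Everything else:** The power pack, tin, bottle and purple and red look-alikes were left alone. The arm ended clear of everything.

**Checks that were less clear:**
- The ramp position from the pictures was good to only about 1 pixel (roughly 3 mm), and my first side-view points disagreed with it, so I dropped them.
- The tool tilted up to about 2° during the moves.
- When the flattened cell touched the tray floor, the force reading hardly changed, so I judged contact from the stalled height and the picture.
- In the last top picture the network boxed the two round cells as one; I counted two by eye.

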